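# Clear and load a bush carrier and push it round the guide bend to its station

## Robot

A 6-joint arm with a two-finger parallel gripper is mounted at the origin on the work surface. World frame = base frame: x ahead of the robot, y to its left, z up, the work surface at z = 0. Lengths are in m, angles in rad, forces in N, time in s.
With the tool pointing down it reaches from about 0.375 to 0.9 m from the base axis. Payload 3.1 kg.
Tool frame: the origin (TCP) lies on the centre line of the jaws, within the pads' length; the fingertips stand 25 mm ahead of it and the grasp point (between the pads) lies 6 mm ahead of it (manip.tips_ahead is the distance from the TCP to the fingertips, in m); z points along the fingers, y is the direction in which the jaws open and shut (so a half turn about z gives the same grasp; the last joint's range is limited). The gripper opens to 85 mm and grips with 20 to 120 N. Pads are 22 mm wide; open, the fingers measure 114 mm over their backs; the gripper's body (76 mm by 85 mm) begins 54 mm behind the grasp point. The pads swing forward as they close: fully open they stand 13 mm farther back than shut.
Start: joints at [0.95, 0.527, 1.433, -0, 1.181, -0.178], TCP at [0.268, 0.565, 0.256] pointing down, gripper open.
Joint ranges: [-3.08, 3.08], [-0.75, 2.2], [0.22, 2.44], [-1.43, 4.57], [0, 2.65], [-2.85, 2.85]. Speed limits (rad/s): [2.79, 2.79, 3.14, 3.14, 3.14, 3.14].

## Interface

Orientations are given as a unit quaternion [x, y, z, w].
In Python, from station import manip gives the robot as it stands.
- The arm moves only by the tool play_rows, never from a script. Its argument "steps" is a list that holds one entry, the list of rows, each a list of 6 numbers: the shift along the tool's x, y, z in m, then the turn, a rotation vector about the tool's x, y, z in degrees. In form: [[[x, y, z, rx, ry, rz], ...]]. A call has 1 to 10 rows; each row shifts and turns the commanded pose from where the row before left it, along the tool's axes as they then stand; what a row does not reach is not made up. A row lasts 1/8 s, in which the tool goes at most 62.5 mm and 10.7 degrees, less where a joint would pass 70% of its speed; a pose out of reach is approached as far as the arm can. A call is refused whole if a number of a shift passes 0.0625 or a number of a turn 10.7, either way. A call with a gripper value outside its range is refused whole. "fingers" is the opening, from 0 (shut) to 1 (fully open), set as the call begins (left out, the last holds). The fingers move at their own pace and stop on an object; "squeeze" is the grip in N (left out, the last holds). Time passes only in rows, so rows that do not move let the fingers close. It gives the time, the measured TCP pose, the force and the opening at its end, in the units of the state.
- manip.sense(): the state, without advancing time (a new reading comes with each control period).
- manip.snapshot(name): name is "scene" or "top" or "wrist"; returns a dict with "img" (384x512x3 uint8, red, green, blue), "K" (3x3 intrinsics, pixels), "world_from_camera" (4x4, takes a point from camera to world coordinates). Camera axes: x right, y down, z forward; pixel columns grow to the right and rows downward; lengths in m; the calibration is good to about 2 mm. The wrist camera is an equidistant fisheye: a pixel r from the principal point sees the ray r / f radians off the axis. A picture is of the moment at which its call begins. There is no depth.
- manip.sign_off(): hands the job in, once; it reports no verdict.
Trained networks look in a picture, given as the dict that the camera call returned (one of the last four; its "shot" number tells which), for a name from the list of things; names that differ only in an ending like _2 or _b are one class to them, and where a whole thing is asked for, a point or a joint stands for the part that bears it (a point fixed in the world has none). Each returns a list of dicts, best first, with "score" (0 to 1); they miss things now and then, are a little off and sometimes report something else, mostly with a low value. They report only what shows in the picture. A call takes as long as a camera call.
- manip.regions_of(label, picture): "pixels" (384x512 bool, what is visible of it) and "rect" ([left, top, right, bottom] in pixels, round what is visible of it).
- manip.pinpoint(label, picture): "point" ([column, row] in pixels: a listed point, or the origin of a listed thing).
The state is a dict: "t": time; "q": joint angles; "qd": joint speeds; "tau": joint torques, N m; "tcp_pos": TCP position; "tool_rot": TCP orientation; "force": force on the tool from outside, world axes, zero at the start; "ft_torque": the same for the moment, N m; "finger_gap": opening from 0.0 (shut) to 1.0 (fully open).
Only numpy, scipy, OpenCV 4.12 (cv2) and the standard library are available. Lean on these libraries where they do the work, as an engineer would, in place of code of your own. Each camera call takes 0.05 s, during which the arm holds its last target.

## Task

On the first leg of the guide track, clear the black blanking plugs out of the round carrier into the yellow dish and put every copper bush that is in the blue tray into the carrier, one to a nest and seated on the nest floor. Then push the carrier along the track and round the bend, without lifting it out of the guides, until it is fully home against the red end stop, and only then press the green start button on the grey console fully down, and let it go. The bushes must all still be in their nests at the end, and the jar, the tape roll and the screwdriver are to be left where they are.

Things in the scene. Friction and masses are not known exactly. Their poses are not given: they have to be found in the camera images.
- track: Fixed guide track: 4 mm aluminium base plate, two steel fences (6 mm thick, tops 20 mm above the table) making a channel 134 mm wide. Origin: centre of the bend, at table height; z up; turned at most 0.12 rad. In its frame the centreline runs along +x at y=-110 mm from the open entry (x=-125) to point bend_in, then left round a quarter circle about the origin to bend_out, then along +y.
- bend_in (a point): Point on the channel's centreline where the straight first leg ends and the bend begins; track frame (0, -110, 4) mm, on the base plate.
- bend_out (a point): Point on the channel's centreline where the bend (radius 110 mm to the centreline) ends and the straight second leg begins; track frame (110, 0, 4) mm, on the base plate.
- home (a point): Point on the track's base plate (4 mm above the table) under the carrier's centre when it is in mid-channel and touches the red end stop, a cross wall 26 mm high, 64 mm further on; track frame (110, 200, 4) mm.
- carrier: Loose white disc 128 mm across and 12 mm thick, 0.4 kg empty, with five blue tubular nests standing 10 mm up from it (rims 26 mm above the table). Origin: centre of its underside; z up. It slides on the base plate with 3 mm play to each fence, starts on the first leg, turned any way; it may turn as it is pushed; pushed askew in the bend it binds on the fence.
- nest0 (a point): Centre of the inner floor of one nest of the carrier (12 mm above the carrier's underside, 42 mm from its centre, five evenly spaced round it). Inner diameter 32 mm, wall 3.5 mm, depth 10 mm, open at the top.
- nest1 (a point): Centre of the inner floor of one nest of the carrier (12 mm above the carrier's underside, 42 mm from its centre, five evenly spaced round it). Inner diameter 32 mm, wall 3.5 mm, depth 10 mm, open at the top.
- nest2 (a point): Centre of the inner floor of one nest of the carrier (12 mm above the carrier's underside, 42 mm from its centre, five evenly spaced round it). Inner diameter 32 mm, wall 3.5 mm, depth 10 mm, open at the top.
- nest3 (a point): Centre of the inner floor of one nest of the carrier (12 mm above the carrier's underside, 42 mm from its centre, five evenly spaced round it). Inner diameter 32 mm, wall 3.5 mm, depth 10 mm, open at the top.
- nest4 (a point): Centre of the inner floor of one nest of the carrier (12 mm above the carrier's underside, 42 mm from its centre, five evenly spaced round it). Inner diameter 32 mm, wall 3.5 mm, depth 10 mm, open at the top.
- tray: Fixed shallow blue tray, 135 x 235 mm outside, walls 12 mm high and 4 mm thick, floor 4 mm above the table. Origin: centre of its underside; long side along its y.
- bush0: Copper bush, a plain solid upright cylinder 28 mm across and 26 mm high (dark disc on its top marks the bore), about 80 g, starts upright in the tray; 4 or 5 bushes are present. Origin: centre of its underside; z along its axis. Seated in a nest it stands 16 mm above the rim.
- bush1: Copper bush, a plain solid upright cylinder 28 mm across and 26 mm high (dark disc on its top marks the bore), about 80 g, starts upright in the tray; 4 or 5 bushes are present. Origin: centre of its underside; z along its axis. Seated in a nest it stands 16 mm above the rim.
- bush2: Copper bush, a plain solid upright cylinder 28 mm across and 26 mm high (dark disc on its top marks the bore), about 80 g, starts upright in the tray; 4 or 5 bushes are present. Origin: centre of its underside; z along its axis. Seated in a nest it stands 16 mm above the rim.
- bush3: Copper bush, a plain solid upright cylinder 28 mm across and 26 mm high (dark disc on its top marks the bore), about 80 g, starts upright in the tray; 4 or 5 bushes are present. Origin: centre of its underside; z along its axis. Seated in a nest it stands 16 mm above the rim.
- bush4: Copper bush, a plain solid upright cylinder 28 mm across and 26 mm high (dark disc on its top marks the bore), about 80 g, starts upright in the tray; 4 or 5 bushes are present. Origin: centre of its underside; z along its axis. Seated in a nest it stands 16 mm above the rim.
- dish: Fixed shallow yellow dish for the plugs, 92 x 92 mm outside, walls 12 mm high and 4 mm thick, floor 4 mm above the table, between tray and first leg. Origin: centre of its underside.
- plug0: Black plastic blanking plug, an upright cylinder 28 mm across and 26 mm high (as a bush), 30 g; starts seated in a nest of the carrier, standing 16 mm above its rim; 1 or 2 plugs are present. Origin: centre of its underside; z along its axis.
- plug1: Black plastic blanking plug, an upright cylinder 28 mm across and 26 mm high (as a bush), 30 g; starts seated in a nest of the carrier, standing 16 mm above its rim; 1 or 2 plugs are present. Origin: centre of its underside; z along its axis.
- start_top (a point): Centre of the top face of the round green start button (32 mm across), on top of a fixed grey console box 85 x 85 x 45 mm; it moves with the button.
- start (a joint): Travel of the start button, 0 m released, 0.006 m fully down (pressed vertically downwards); it springs back and needs about 5 N to go fully down.
- jar: Bystander: amber jar 60 mm across, 75 mm high, standing to the right of the track. Origin: centre of its underside.
- tape: Bystander: yellow tape roll, 80 mm across, 20 mm high, lying flat beyond the console. Origin: centre of its underside.
- screwdriver: Bystander: screwdriver lying on the bench to the left of tray and console. Origin: on its underside.

How it is judged:
By the outcome, as a careful person would: the job done as asked, in the order asked, and still so for the second after the job is handed in, with the robot touching nothing.
Of plug0, plug1 only 1 to 2 are there at a start; the rules pass over those that are not, and their reading is None.
Of bush0, bush1, bush2, bush3, bush4 only 4 to 5 are there at a start; the rules pass over those that are not, and their reading is None.
At some moment in a run one of bush0, bush1, bush2, bush3, bush4 may be knocked a few centimetres aside while the robot is not near it.
Once in a run the grip may slacken for a moment while it holds something.
It also fails if it takes over 210 s, if anything falls off the work surface, if the arm or the gripper's body presses on something with over 40 N, if the wrist force passes 120 N, or if a joint passes its speed limit or range.

## Working session

There is one attempt and no reset: what is moved stays moved. The work goes in short steps, Python scripts to look and compute and a tool call to move; the robot and the scene stay as the last step left them, time stands still between calls to the robot, and variables do not carry over. Pictures are saved under pics/ and viewed, and the job is handed in when it is done.

Besides the shell and the picture viewer there is one more tool, called after "Request:" as a command line: name --argument value ..., lists and objects as JSON in quotes. play_rows: Moves the arm, as the interface text tells. Its arguments: {"type":"object","properties":{"steps":{"type":"array"},"fingers":{"type":"number"},"squeeze":{"type":"number"}},"required":["steps"]}

```bash
mkdir -p pics; ls
cat > h.py <<'E'
import numpy as np, cv2
from station import manip
from scipy.spatial.transform import Rotation as R
def save(s,n,scale=1.5):
    im=cv2.cvtColor(s['img'],cv2.COLOR_RGB2BGR)
    cv2.imwrite('pics/'+n+'.png',cv2.resize(im,None,fx=scale,fy=scale,interpolation=cv2.INTER_CUBIC))
def ray(s,p,fish=False):
    K=s['K'];T=s['world_from_camera']
    x=(p[0]-K[0,2])/K[0,0];y=(p[1]-K[1,2])/K[1,1]
    if fish:
        r=np.hypot(x,y); d=np.array([x/r*np.sin(r),y/r*np.sin(r),np.cos(r)]) if r>1e-9 else np.array([0,0,1.])
    else: d=np.array([x,y,1.])
    return T[:3,3],T[:3,:3]@d
def at(s,p,z,fish=False):
    o,d=ray(s,p,fish); return o+d*(z-o[2])/d[2]
def proj(s,P,fish=False):
    K=s['K'];T=s['world_from_camera']
    c=T[:3,:3].T@(np.asarray(P,float)-T[:3,3])
    if fish:
        a=np.arctan2(np.hypot(c[0],c[1]),c[2]);n=np.hypot(c[0],c[1]);x,y=c[0]/n*a,c[1]/n*a
    else: x,y=c[0]/c[2],c[1]/c[2]
    return np.array([K[0,0]*x+K[0,2],K[1,1]*y+K[1,2]])
E
python3 - <<'E'
from h import *
np.set_printoptions(precision=4,suppress=True)
print(manip.sense()); print(manip.tips_ahead)
for n in ('scene','top','wrist'):
    s=manip.snapshot(n); save(s,n+'0'); print(n,s['K'],s['world_from_camera'])
E
```

```text
pics
{'t': 0.0, 'q': array([ 0.9495,  0.5285,  1.4339, -0.    ,  1.1814, -0.1785]), 'qd': array([ 0.0041,  0.    , -0.0001, -0.0001, -0.001 , -0.0011]), 'tau': array([  0.0014, -44.2355, -17.8024,   0.    ,   0.0084,   0.    ]), 'tcp_pos': array([0.2674, 0.5642, 0.2553]), 'tool_rot': array([ 0.2196,  0.9756, -0.001 , -0.0004]), 'force': array([-0.8356, -0.3013,  0.0367]), 'ft_torque': array([ 0.0311, -0.047 , -0.0559]), 'finger_gap': 1.0004103450329043}
0.025
scene [[461.3776   0.     251.352 ]
 [  0.     461.3776 192.2141]
 [  0.       0.       1.    ]] [[-0.7958  0.3637 -0.4841  1.1702]
 [ 0.6053  0.4993 -0.6199  0.7606]
 [ 0.0163 -0.7864 -0.6175  0.8075]
 [ 0.      0.      0.      1.    ]]
top [[438.3993   0.     256.6111]
 [  0.     438.3993 192.0544]
 [  0.       0.       1.    ]] [[-0.0269 -0.9975  0.0661  0.5098]
 [-0.9996  0.0272  0.0037  0.0198]
 [-0.0055 -0.066  -0.9978  1.3136]
 [ 0.      0.      0.      1.    ]]
wrist [[297.3186   0.     256.887 ]
 [  0.     297.3186 189.8983]
 [  0.       0.       1.    ]] [[ 0.4296  0.8591  0.2781  0.1955]
 [ 0.903  -0.4079 -0.1348  0.5965]
 [-0.0024  0.3091 -0.951   0.3739]
 [ 0.      0.      0.      1.    ]]
```

View pics/top0.png

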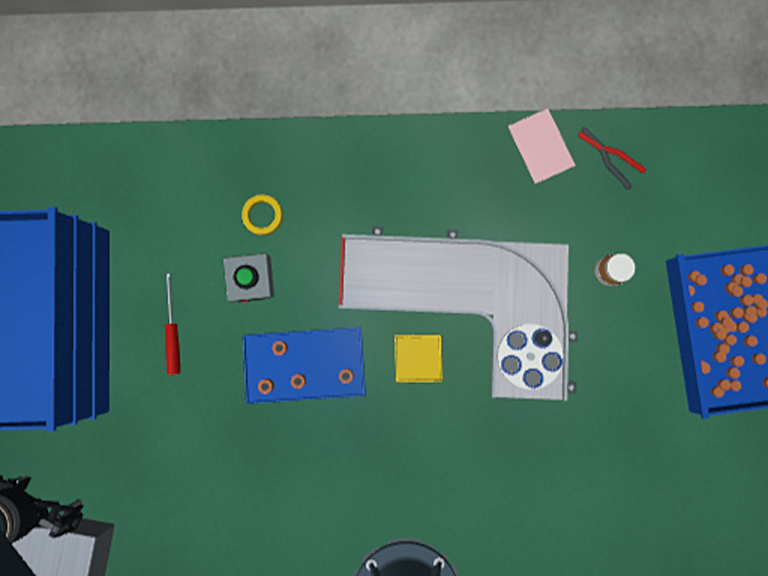

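View pics/scene0.png

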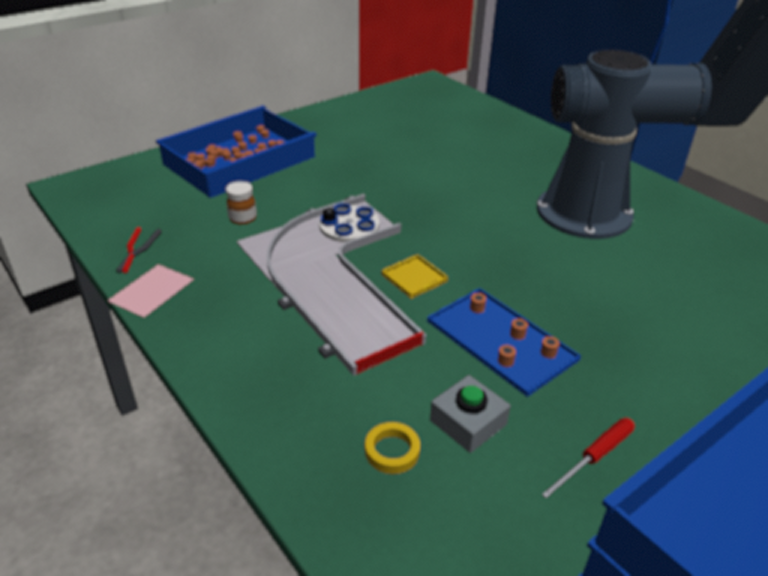

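View pics/wrist0.png

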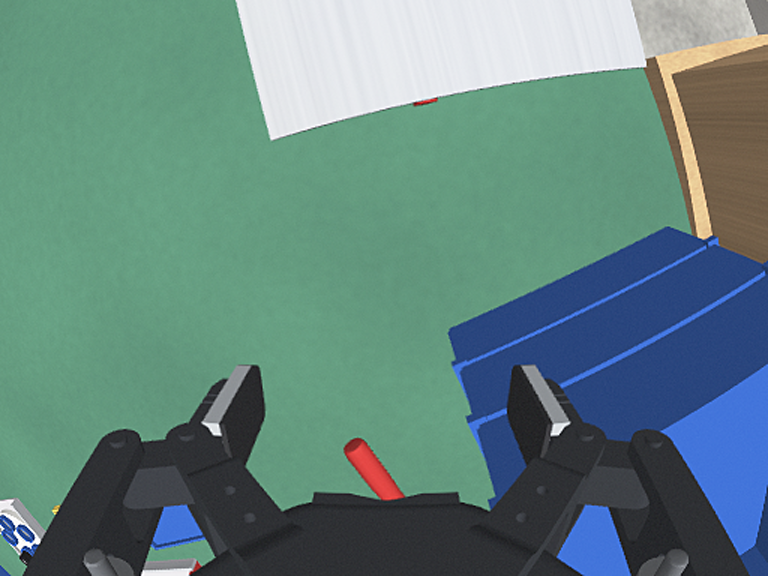

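Run:
```python
from h import *
np.set_printoptions(precision=4,suppress=True)
zs={'bush0':0.004,'plug0':.016,'carrier':.004,'nest0':.016,'nest1':.016,'home':.004,'bend_in':.004,'bend_out':.004,'track':0,'tray':0,'dish':0,'start_top':.055,'jar':0,'tape':0,'screwdriver':0}
for n in ('top','scene'):
    s=manip.snapshot(n)
    for k,z in zs.items():
        for r in manip.pinpoint(k,s)[:6]:
            if r['score']>.2: print(n,k,np.array(r['point']),round(r['score'],2),at(s,r['point'],z)[:2])
```

```text
top bush0 [199.6 255.9] 0.6 [0.4114 0.1989]
top bush0 [188.  230.9] 0.53 [0.4862 0.2321]
top bush0 [232.8 251.8] 0.42 [0.4209 0.1001]
top bush0 [173.3 256.6] 0.38 [0.4114 0.277 ]
top plug0 [359.3 226. ] 0.4 [ 0.4873 -0.2752]
top nest0 [369.6 241.8] 0.84 [ 0.4402 -0.3035]
top nest0 [361.7 223.6] 0.75 [ 0.4942 -0.2826]
top nest0 [350.9 252.4] 0.75 [ 0.4107 -0.2473]
top nest0 [342.2 242.1] 0.61 [ 0.4415 -0.223 ]
top nest0 [346.3 225.6] 0.59 [ 0.4895 -0.237 ]
top nest1 [369.6 241.8] 0.84 [ 0.4402 -0.3035]
top nest1 [361.7 223.6] 0.75 [ 0.4942 -0.2826]
top nest1 [350.9 252.4] 0.75 [ 0.4107 -0.2473]
top nest1 [342.2 242.1] 0.61 [ 0.4415 -0.223 ]
top nest1 [346.3 225.6] 0.59 [ 0.4895 -0.237 ]
top home [251.6 180.1] 0.73 [0.6329 0.0387]
top bend_in [351.5 220.5] 0.85 [ 0.504  -0.2555]
top bend_out [315.  185.4] 0.59 [ 0.6118 -0.1506]
top track [315.5 225. ] 0.63 [ 0.4935 -0.1484]
top track [366.2 243.4] 0.52 [ 0.4349 -0.2972]
top tray [201.4 243.4] 0.82 [0.4479 0.1934]
top tray [112.3 213.6] 0.3 [0.5439 0.459 ]
top dish [278.6 237. ] 0.72 [ 0.4608 -0.0372]
top start_top [160.3 184.7] 0.59 [0
[... 908 characters left out ...]
0.4495 -0.2834]
scene nest1 [314.7 205.4] 0.62 [0.4466 0.1121]
scene nest1 [219.2 150.4] 0.55 [ 0.5027 -0.2622]
scene home [248.7 223.8] 0.74 [0.6261 0.0555]
scene bend_in [215.9 156. ] 0.64 [ 0.5189 -0.2572]
scene bend_out [209.3 181.2] 0.77 [ 0.6076 -0.1591]
scene track [239.6 171.7] 0.69 [ 0.5053 -0.1502]
scene tray [331.1 227.4] 0.62 [0.4593 0.1894]
scene dish [277.4 182.1] 0.78 [ 0.4467 -0.0433]
scene start_top [316.6 263.6] 0.68 [0.6183 0.2939]
scene jar [164.3 146.9] 0.78 [ 0.6208 -0.4033]
scene jar [365.7 235.1] 0.29 [0.4086 0.2625]
scene tape [261.  300.4] 0.81 [0.7516 0.2668]
scene screwdriver [388.  307.9] 0.74 [0.5434 0.4461]
scene screwdriver [220.4 147.6] 0.64 [ 0.4768 -0.2943]
```

```bash
cat >> h.py <<'E'
def yaw_of(q):
    x=R.from_quat(q).as_matrix()[:,0]; return np.degrees(np.arctan2(x[1],x[0]))
def plan(path,p=None,yaw=None,vmax=.06,wmax=10.5):
    """path: list of (x,y,z,yaw_x_deg or None, nrows or None). tool pointing down. prints rows"""
    st=manip.sense()
    if p is None: p=st['tcp_pos'].copy()
    if yaw is None: yaw=yaw_of(st['tool_rot'])
    rows=[]
    p=np.array(p,float)
    for w in path:
        tgt=np.array(w[:3],float); ty=yaw if len(w)<4 or w[3] is None else w[3]
        dy=(ty-yaw+180)%360-180
        n=w[4] if len(w)>4 and w[4] else int(max(1,np.ceil(np.linalg.norm(tgt-p)/vmax),np.ceil(abs(dy)/wmax)))
        for i in range(n):
            d=(tgt-p)/(n-i); r=np.round(-dy/n,1)
            a=np.radians(yaw); ux=np.array([np.cos(a),np.sin(a),0]); uy=np.array([np.sin(a),-np.cos(a),0])
            sh=np.round([d@ux,d@uy,-d[2]],4)
            rows.append([*[float(v) for v in sh],0,0,float(r)])
            p=p+sh[0]*ux+sh[1]*uy-np.array([0,0,sh[2]]); yaw-=r
        
    for i in range(0,len(rows),10):
        print('['+','.join('['+','.join('%g'%(v+0) for v in r)+']' for r in rows[i:i+10])+']')
    print('end',p,yaw,len(rows))
E
python3 - <<'E'
from h import *
plan([(.40,.19,.25,180)])
E
```

```text
[[-0.04,-0.0403,0.0009,0,0,-3.6],[-0.0374,-0.0427,0.0009,0,0,-3.6],[-0.0346,-0.045,0.0009,0,0,-3.6],[-0.0318,-0.047,0.0009,0,0,-3.6],[-0.0287,-0.049,0.0009,0,0,-3.6],[-0.0256,-0.0506,0.0009,0,0,-3.6],[-0.0224,-0.0522,0.0009,0,0,-3.6]]
end [0.39997683 0.19000739 0.24999832] 179.8282872224893 7
```

Request:
play_rows --steps '[[[-0.04,-0.0403,0.0009,0,0,-3.6],[-0.0374,-0.0427,0.0009,0,0,-3.6],[-0.0346,-0.045,0.0009,0,0,-3.6],[-0.0318,-0.047,0.0009,0,0,-3.6],[-0.0287,-0.049,0.0009,0,0,-3.6],[-0.0256,-0.0506,0.0009,0,0,-3.6],[-0.0224,-0.0522,0.0009,0,0,-3.7],[0,0,0,0,0,0]]]'

```text
t: 2.75
tcp_pos: [0.4017, 0.1869, 0.2503]
tool_rot: [0.004, 1.0, -0.0, 0.001]
force: [0.6, -0.4, -0.0]
finger_gap: 0.997
```

Run:
```python
from h import *
np.set_printoptions(precision=4,suppress=True)
s=manip.snapshot('wrist');save(s,'w1')
st=manip.sense();print(st['t'],st['tcp_pos'],yaw_of(st['tool_rot']),st['force'])
for k,z in {'bush0':.004,'tray':0,'start_top':.055,'dish':0,'home':.004}.items():
    for r in manip.pinpoint(k,s)[:6]:
        print(k,np.array(r['point']),round(r['score'],2),at(s,r['point'],z,True)[:2])
plan([(.42,-.2,.25,180)])
```

```text
2.8 [0.4008 0.1885 0.2502] 179.63958249276027 [ 0.1677  0.946  -0.5675]
bush0 [266.8 177.2] 0.94 [0.424  0.1971]
bush0 [194.7 180.4] 0.89 [0.4273 0.1038]
bush0 [289.7 220.3] 0.58 [0.4844 0.2281]
bush0 [317.8 166.5] 0.57 [0.4102 0.2625]
tray [258.8 194.6] 0.87 [0.4488 0.1868]
tray [ 69.9 284.9] 0.49 [ 0.6193 -0.1544]
start_top [334.1 325.2] 0.75 [0.6336 0.2956]
dish [102.8 200.5] 0.77 [ 0.4564 -0.04  ]
home [165.9 300.9] 0.71 [0.6281 0.0357]
[[-0.0029,-0.0559,0,0,0,0],[-0.0029,-0.0559,0,0,0,0],[-0.0029,-0.0559,0,0,0,0],[-0.0029,-0.0559,0,0,0,0],[-0.0029,-0.0559,0,0,0,0],[-0.0028,-0.0559,0,0,0,0],[-0.0029,-0.0558,0,0,0,0]]
end [ 0.42 -0.2   0.25] -179.93693429341596 7
```

View pics/w1.png

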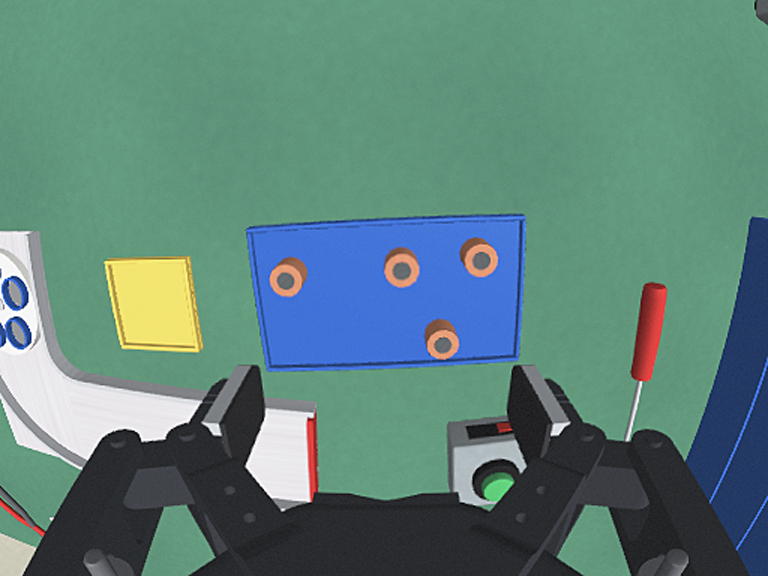

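```bash
cat >> h.py <<'E'
def bushes(s,fish,ztop=.030):
    """centres of dark bore discs surrounded by copper"""
    im=s['img']; hsv=cv2.cvtColor(im,cv2.COLOR_RGB2HSV)
    cop=((hsv[...,0]<16)&(hsv[...,1]>90)&(hsv[...,2]>90)).astype(np.uint8)
    out=[]
    cs,h=cv2.findContours(cop,cv2.RETR_CCOMP,cv2.CHAIN_APPROX_NONE)
    for i,c in enumerate(cs):
        if h[0][i][3]>=0:  # hole
            m=np.zeros(cop.shape,np.uint8); cv2.drawContours(m,[c],-1,1,-1); m&=(1-cop)
            A=m.sum()
            if A<12: continue
            ys,xs=np.nonzero(m); px=(xs.mean(),ys.mean())
            if hsv[int(px[1]),int(px[0]),1]>120: continue
            out.append((px,int(A),at(s,px,ztop,fish)[:2]))
    return out
E
python3 - <<'E'
from h import *
np.set_printoptions(precision=4,suppress=True)
for n in('wrist','top','scene'):
    s=manip.snapshot(n)
    for b in bushes(s,n=='wrist'): print(n,np.round(b[0],1),b[1],b[2])
E
```

```text
wrist [290.8 232.1] 102 [0.4861 0.2321]
wrist [186.2 188.5] 105 [0.4279 0.1029]
wrist [263.5 182.5] 115 [0.4205 0.1969]
wrist [316.7 176.2] 112 [0.4125 0.2606]
top [198.  253.9] 20 [0.4192 0.2   ]
top [230.  250.5] 22 [0.4266 0.1066]
top [185.6 231.6] 18 [0.4848 0.2349]
scene [338. 233.] 13 [0.4865 0.2353]
```

Request:
play_rows --steps '[[[-0.003,-0.056,0,0,0,0],[-0.003,-0.056,0,0,0,0],[-0.003,-0.056,0,0,0,0],[-0.003,-0.056,0,0,0,0],[-0.003,-0.056,0,0,0,0],[-0.003,-0.056,0,0,0,0],[-0.003,-0.056,0,0,0,0],[0,0,0,0,0,0]]]'

```text
t: 4.2
tcp_pos: [0.4218, -0.2059, 0.2502]
tool_rot: [0.003, 1.0, -0.001, 0.001]
force: [1.2, 1.1, -0.2]
finger_gap: 1.0
```

Run:
```python
from h import *
np.set_printoptions(precision=4,suppress=True)
s=manip.snapshot('wrist');save(s,'w2')
st=manip.sense();print(st['t'],st['tcp_pos'],yaw_of(st['tool_rot']),st['force'])
for k,z in {'plug0':.016,'carrier':.004,'nest0':.016,'track':0,'bend_in':.004,'bend_out':.004,'dish':0,'home':.004}.items():
    for r in manip.pinpoint(k,s)[:6]:
        if r['score']>.2:print(k,np.array(r['point']),round(r['score'],2),at(s,r['point'],z,True)[:2])
```

```text
4.25 [ 0.4207 -0.2032  0.2498] 179.78523325387255 [-0.3178  0.1683 -0.1342]
plug0 [200.8 213. ] 0.74 [ 0.4885 -0.2819]
carrier [217.5 183.9] 0.87 [ 0.4528 -0.2596]
nest0 [237.6 212.2] 0.97 [ 0.4873 -0.2338]
nest0 [245.7 177.3] 0.83 [ 0.4409 -0.2225]
nest0 [217.  155.2] 0.79 [ 0.4127 -0.257 ]
nest0 [197.1 210.8] 0.69 [ 0.4854 -0.2866]
nest0 [185.3 181.4] 0.6 [ 0.4455 -0.2991]
bend_out [289.1 285.1] 0.86 [ 0.6123 -0.1614]
bend_out [126.1 286.6] 0.28 [ 0.6261 -0.4235]
bend_out [405.5 283.4] 0.25 [0.6256 0.036 ]
dish [378.5 187.4] 0.88 [ 0.4599 -0.0415]
home [407.3 283. ] 0.66 [0.6252 0.0395]
```

View pics/w2.png

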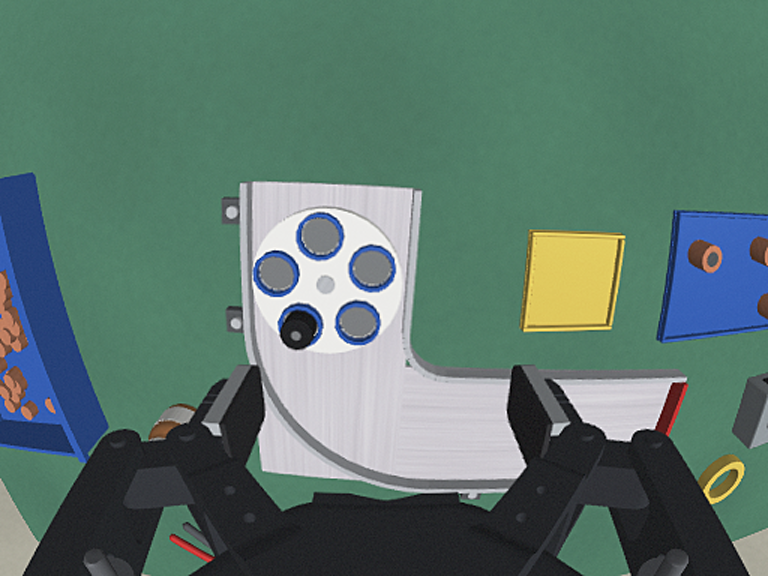

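```bash
cat >> h.py <<'E'
from scipy.optimize import least_squares
def nestfit(s,fish,verbose=True,c0=None):
    """fit carrier centre+angle from blue rim masks by rendering"""
    im=s['img'];hsv=cv2.cvtColor(im,cv2.COLOR_RGB2HSV)
    blue=((hsv[...,0]>100)&(hsv[...,0]<130)&(hsv[...,1]>110)).astype(float)
    pts=[at(s,r['point'],.016,fish)[:2] for r in manip.pinpoint('nest0',s)[:6] if r['score']>.25]
    pts=np.array(pts); c=np.median(pts,axis=0) if c0 is None else np.array(c0)
    pts=pts[np.linalg.norm(pts-c,axis=1)<.075]
    if c0 is None: c=pts.mean(0)
    a=np.arctan2(*(pts-c).T[::-1]); th0=np.angle(np.mean(np.exp(5j*a)))/5
    def poly(c,th,S=4):
        u=proj(s,[c[0],c[1],.02],fish).astype(int); r=64
        x0,y0=u[0]-r,u[1]-r
        m=np.zeros((2*r*S,2*r*S),np.uint8)
        t=np.linspace(0,2*np.pi,40)
        def P(n,rad,z): return np.round(np.array([(proj(s,[n[0]+rad*np.cos(q),n[1]+rad*np.sin(q),z],fish)-[x0-.0,y0-.0]+.5)*S-.5 for q in t])).astype(np.int32)
        for k in range(5):
            n=c+.042*np.array([np.cos(th+k*2*np.pi/5),np.sin(th+k*2*np.pi/5)])
            top=P(n,.0195,.026);bot=P(n,.0195,.016)
            cv2.fillConvexPoly(m,cv2.convexHull(np.vstack([top,bot])),1)
        for k in range(5):
            n=c+.042*np.array([np.cos(th+k*2*np.pi/5),np.sin(th+k*2*np.pi/5)])
            a1=np.zeros_like(m);cv2.fillConvexPoly(a1,P(n,.016,.026),1)
            b1=np.zeros_like(m);cv2.fillConvexPoly(b1,P(n,.016,.016),1)
            m[(a1&b1)>0]=0
        m=cv2.resize(m.astype(np.float32),(2*r,2*r),interpolation=cv2.INTER_AREA)
        return m,x0,y0
    def cost(v):
        m,x0,y0=poly(v[:2],v[2]); h,w=m.shape
        B=np.zeros_like(m); ys=slice(max(0,y0),min(384,y0+h)); xs=slice(max(0,x0),min(512,x0+w))
        B[ys.start-y0:ys.stop-y0,xs.start-x0:xs.stop-x0]=blue[ys,xs]
        return ((m-B)**2).sum()
    from scipy.optimize import minimize
    r=minimize(cost,[c[0],c[1],th0],method='Nelder-Mead',options=dict(initial_simplex=[[c[0],c[1],th0],[c[0]+.003,c[1],th0],[c[0],c[1]+.003,th0],[c[0],c[1],th0+.06]],xatol=1e-4,fatol=.5,maxiter=80))
    if verbose: print('net',c,np.degrees(th0),'fit',r.x[:2],np.degrees(r.x[2]),'cost',r.fun,cost([c[0],c[1],th0]))
    return r.x
E
python3 - <<'E'
from h import *
np.set_printoptions(precision=4,suppress=True)
s=manip.snapshot('wrist'); nestfit(s,True)
print(at(s,(325/1.5,284/1.5),.016,True), at(s,(297/1.5,329/1.5),.042,True))
s=manip.snapshot('top'); nestfit(s,False)
# second leg and first-leg fence lines: track edges
E
```

```text
net [ 0.4574 -0.2591] -34.05400475516355 fit [ 0.4565 -0.2593] -33.3733301274896 cost 548.6015625 692.9375
[ 0.4547 -0.2535  0.016 ] [ 0.4845 -0.2746  0.042 ]
net [ 0.4581 -0.2563] 32.66966667828744 fit [ 0.4545 -0.2563] 38.22392462973599 cost 176.20703125 298.64453
```

Run:
```python
from h import *
np.set_printoptions(precision=4,suppress=True)
st=manip.sense();print(st['t'],st['tcp_pos'],np.abs(st['qd']).max())
s=manip.snapshot('wrist'); v=nestfit(s,True)
im=cv2.cvtColor(s['img'],cv2.COLOR_RGB2BGR); S=5
u=proj(s,[v[0],v[1],.02],True).astype(int); c=im[u[1]-60:u[1]+60,u[0]-64:u[0]+64]
c=cv2.resize(c,None,fx=S,fy=S,interpolation=cv2.INTER_NEAREST)
for k in range(5):
    a=v[2]+k*2*np.pi/5; n=v[:2]+.042*np.array([np.cos(a),np.sin(a)])
    for rad,z,col in((.0195,.026,(0,0,255)),(.016,.026,(0,255,0)),(.016,.016,(0,255,255))):
        P=np.array([(proj(s,[n[0]+rad*np.cos(q),n[1]+rad*np.sin(q),z],True)-[u[0]-64,u[1]-60]+.5)*S for q in np.linspace(0,6.3,50)]).astype(np.int32)
        cv2.polylines(c,[P],False,col,1)
cv2.imwrite('pics/ov1.png',c)
```

```text
4.85 [ 0.4206 -0.2017  0.2501] 0.005065115221547648
net [ 0.456  -0.2586] -34.14700889173795 fit [ 0.4565 -0.2595] -33.292558055749076 cost 543.55859375 696.10156
```

View pics/ov1.png

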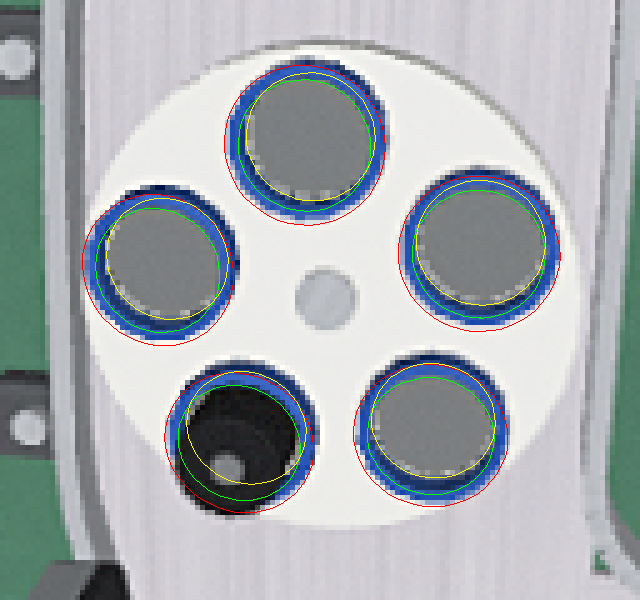

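Run:
```python
from h import *
np.set_printoptions(precision=4,suppress=True)
s=manip.snapshot('wrist')
u=proj(s,[.4565,-.2595,.02],True).astype(int)
print(at(s,(u[0]-64+228/5-.5,u[1]-60+468/5-.5),.042,True))
for r in manip.pinpoint('plug0',s): print(r['score'],at(s,r['point'],.016,True))
plan([(.4905,-.2825,.10),(.4905,-.2825,.060)])
```

```text
[ 0.4909 -0.2824  0.042 ]
0.63 [ 0.4925 -0.283   0.016 ]
[[-0.0175,-0.0201,0.0375,0,0,0],[-0.0175,-0.0201,0.0375,0,0,0],[-0.0175,-0.0201,0.0375,0,0,0],[-0.0176,-0.0201,0.0375,0,0,0],[0,0,0.04,0,0,0]]
end [ 0.4905 -0.2825  0.06  ] 179.92878054676092 5
```

Request:
play_rows --steps '[[[-0.0175,-0.02,0.0375,0,0,0],[-0.0175,-0.02,0.0375,0,0,0],[-0.0175,-0.02,0.0375,0,0,0],[-0.0175,-0.02,0.0375,0,0,0],[0,0,0,0,0,0],[0,0,0.02,0,0,0],[0,0,0.02,0,0,0],[0,0,0.004,0,0,0],[0,0,0.003,0,0,0],[0,0,0,0,0,0]]]' --fingers 0.55 --squeeze 40

```text
t: 6.3
tcp_pos: [0.4907, -0.2822, 0.054]
tool_rot: [0.001, 1.0, -0.0, 0.001]
force: [0.6, -0.4, -0.2]
finger_gap: 0.548
```

Run:
```python
from h import *
np.set_printoptions(precision=4,suppress=True)
st=manip.sense();print(st['t'],st['tcp_pos'],st['force'],st['finger_gap'])
s=manip.snapshot('wrist');save(s,'w3')
```

```text
6.3 [ 0.4907 -0.2822  0.054 ] [ 0.6116 -0.3656 -0.2425] 0.5475557668235312
```

View pics/w3.png

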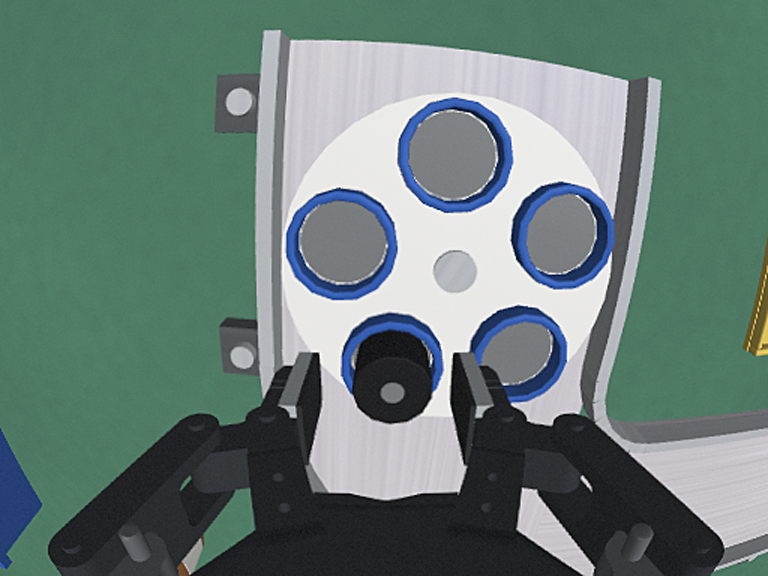

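Request:
play_rows --steps '[[[0,0,0.0015,0,0,0],[0,0,0,0,0,0],[0,0,0,0,0,0],[0,0,0,0,0,0],[0,0,-0.02,0,0,0],[0,0,-0.04,0,0,0]]]' --fingers 0.15 --squeeze 40

```text
t: 7.1
tcp_pos: [0.4893, -0.2813, 0.1105]
tool_rot: [0.001, 1.0, 0.001, -0.002]
force: [1.3, -0.3, 0.7]
finger_gap: 0.311
```

Run:
```python
from h import *
np.set_printoptions(precision=4,suppress=True)
s=manip.snapshot('wrist');save(s,'w4')
st=manip.sense();print(st['t'],st['tcp_pos'],st['force'],st['finger_gap'])
r=manip.pinpoint('dish',s); print(r[0]['score'],at(s,r[0]['point'],0,True))
nestfit(s,True)
```

```text
7.15 [ 0.4921 -0.2834  0.1162] [ 0.5641 -0.9924  2.0004] 0.30482689250493356
0.74 [ 0.4614 -0.0363  0.    ]
net [ 0.4557 -0.2601] -34.253008043490894 fit [ 0.4564 -0.2588] -33.22258986232658 cost 685.87109375 1323.3516
```

View pics/w4.png

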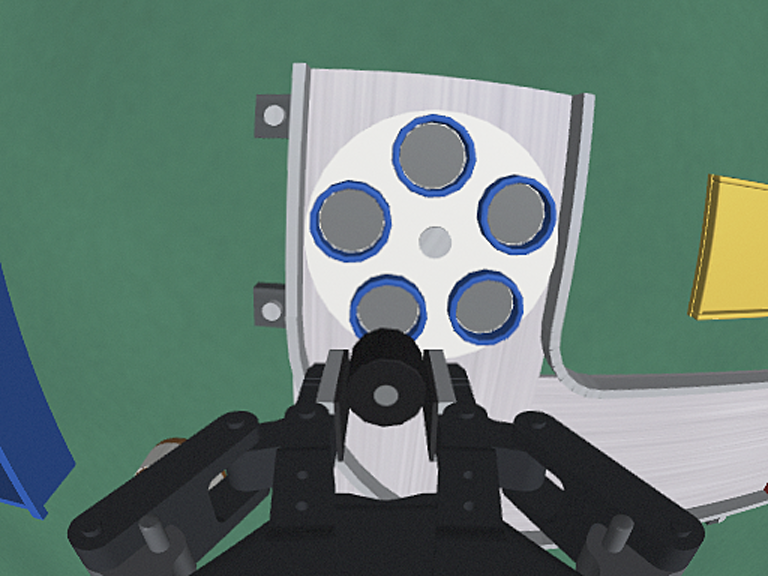

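Request:
play_rows --steps '[[[0.008,0.0605,0,0,0,0],[0.008,0.0605,0,0,0,0],[0.008,0.0605,0,0,0,0],[0.008,0.0605,0,0,0,0],[0,0,0.03,0,0,0],[0,0,0.03,0,0,0],[0,0,0.0085,0,0,0],[0,0,0,0,0,0]]]'

```text
t: 8.25
tcp_pos: [0.4581, -0.0401, 0.0423]
tool_rot: [0.001, 1.0, 0.0, -0.001]
force: [-0.6, 0.4, 0.1]
finger_gap: 0.306
```

Request:
play_rows --steps '[[[0,0,0,0,0,0],[0,0,0,0,0,0],[0,0,-0.04,0,0,0],[0,0.03,-0.03,0,0,0],[-0.0,0,0,0,0,0],[0,0,0,0,0,0]]]' --fingers 0.55

```text
t: 9.0
tcp_pos: [0.4588, -0.0103, 0.1132]
tool_rot: [0.0, 1.0, -0.0, 0.0]
force: [-0.4, -0.3, 0.1]
finger_gap: 0.548
```

Run:
```python
from h import *
np.set_printoptions(precision=4,suppress=True)
st=manip.sense();print(st['t'],st['tcp_pos'],st['force'],st['finger_gap'],np.abs(st['qd']).max())
s=manip.snapshot('wrist');save(s,'w5')
for b in bushes(s,True): print(np.round(b[0],1),b[1],b[2])
s=manip.snapshot('top')
for b in bushes(s,False): print(np.round(b[0],1),b[1],b[2])
```

```text
9.0 [ 0.4588 -0.0103  0.1132] [-0.4242 -0.2743  0.0872] 0.5479734484280266 0.023994815861796935
[502.5 229.1] 96 [0.4864 0.2333]
[409. 169.] 250 [0.4281 0.1039]
[494.1 164. ] 143 [0.4209 0.198 ]
[176.2 257.3] 18 [0.4112 0.2636]
[198.  253.9] 20 [0.4192 0.2   ]
[230.  250.4] 23 [0.4269 0.1064]
[185.6 231.6] 18 [0.4848 0.2349]
```

View pics/w5.png

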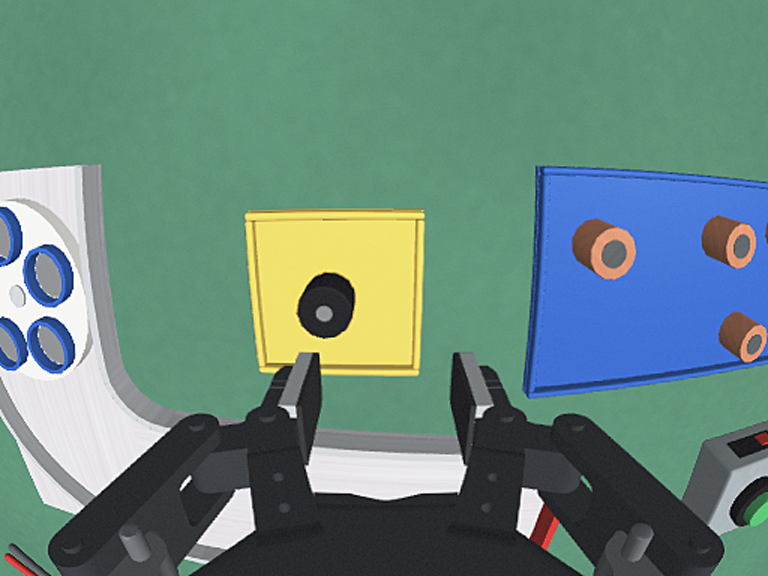

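Request:
play_rows --steps '[[[0.0155,0.057,0.0065,0,0,0],[0.0155,0.057,0.0065,0,0,0],[0,0,0,0,0,0],[0,0,0.04,0,0,0],[0,0,0.0195,0,0,0],[0,0,0,0,0,0],[0,0,0,0,0,0]]]'

```text
t: 9.98
tcp_pos: [0.4284, 0.1032, 0.0406]
tool_rot: [0.001, 1.0, -0.0, 0.0]
force: [-0.1, -0.2, -0.6]
finger_gap: 0.548
```

Run:
```python
from h import *
np.set_printoptions(precision=4,suppress=True)
st=manip.sense();print(st['t'],st['tcp_pos'],st['force'],st['finger_gap'],np.abs(st['qd']).max())
s=manip.snapshot('wrist');save(s,'w6')
for b in bushes(s,True): print(np.round(b[0],1),b[1],b[2])
```

```text
9.975 [0.4284 0.1032 0.0406] [-0.1141 -0.248  -0.6303] 0.5475549385482265 0.0219799906553128
[261.5 260.9] 593 [0.4283 0.1034]
[430.  241.2] 398 [0.4211 0.1977]
```

View pics/w6.png

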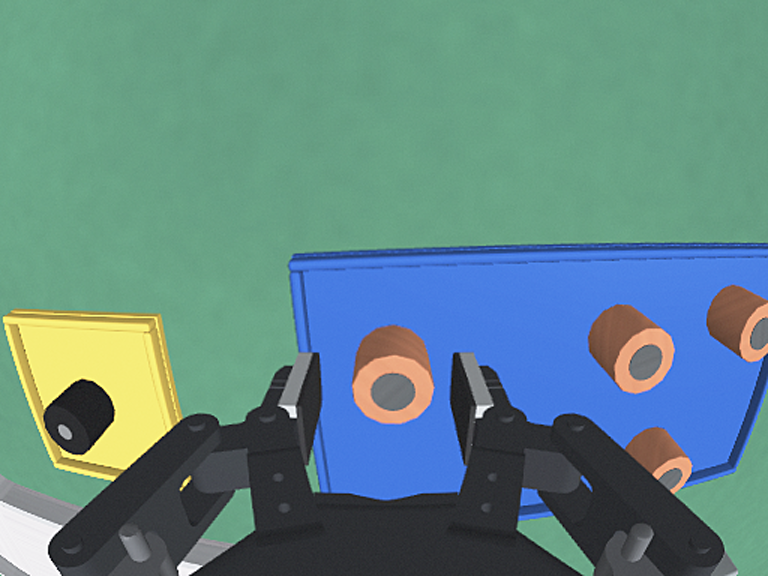

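Request:
play_rows --steps '[[[0,0,0,0,0,0],[0,0,0,0,0,0],[0,0,0,0,0,0]]]' --fingers 0.15 --squeeze 50

```text
t: 10.4
tcp_pos: [0.4285, 0.1038, 0.0415]
tool_rot: [0.001, 1.0, -0.0, 0.001]
force: [-0.2, -2.3, 6.4]
finger_gap: 0.306
```

Run:
```python
from h import *
np.set_printoptions(precision=4,suppress=True)
st=manip.sense();print(st['t'],st['tcp_pos'],st['force'],st['finger_gap'],np.abs(st['qd']).max())
s=manip.snapshot('wrist')
for b in bushes(s,True): print(np.round(b[0],1),b[1],b[2])
```

```text
10.4 [0.4285 0.1038 0.0415] [-0.2105 -2.2706  6.3805] 0.30594306909487273 0.0015954494161056956
[256.9 259.8] 580 [0.4283 0.1016]
[428.5 240.5] 399 [0.421  0.1977]
```

Request:
play_rows --steps '[[[0,0,-0.02,0,0,0],[0,0,-0.05,0,0,0],[-0.01,-0.0557,0,0,0,0],[-0.01,-0.0557,0,0,0,0],[-0.01,-0.0557,0,0,0,0],[-0.01,-0.0557,0,0,0,0],[-0.01,-0.0557,0,0,0,0],[-0.0105,-0.0557,0,0,0,0],[0,0,0,0,0,0],[0,0,0,0,0,0]]]'

```text
t: 11.7
tcp_pos: [0.487, -0.2296, 0.1104]
tool_rot: [0.001, 1.0, 0.001, -0.001]
force: [-0.2, 0.6, -1.0]
finger_gap: 0.299
```

Run:
```python
from h import *
np.set_printoptions(precision=4,suppress=True)
st=manip.sense();print(st['t'],st['tcp_pos'],st['force'],st['finger_gap'],np.abs(st['qd']).max())
s=manip.snapshot('wrist');save(s,'w7')
z=st['tcp_pos'][2]-.0105
for b in bushes(s,True,z): print(np.round(b[0],1),b[1],b[2])
v=nestfit(s,True)
im=cv2.cvtColor(s['img'],cv2.COLOR_RGB2BGR); S=5
u=proj(s,[v[0],v[1],.02],True).astype(int); 
im=cv2.copyMakeBorder(im,80,80,80,80,cv2.BORDER_CONSTANT);w=76
c=im[u[1]-60+80:u[1]+60+80,u[0]-w+80:u[0]+w+80]
c=cv2.resize(c,None,fx=S,fy=S,interpolation=cv2.INTER_NEAREST)
for k in range(5):
    a=v[2]+k*2*np.pi/5; n=v[:2]+.042*np.array([np.cos(a),np.sin(a)]); print(k,np.degrees(a),n)
    for rad,zz,col in((.0195,.026,(0,0,255)),(.016,.026,(0,255,0)),(.016,.016,(0,255,255))):
        P=np.array([(proj(s,[n[0]+rad*np.cos(q),n[1]+rad*np.sin(q),zz],True)-[u[0]-w,u[1]-60]+.5)*S for q in np.linspace(0,6.3,50)]).astype(np.int32)
        cv2.polylines(c,[P],False,col,1)
cv2.imwrite('pics/ov2.png',c)
```

```text
11.7 [ 0.487  -0.2296  0.1104] [-0.2313  0.6185 -0.9517] 0.2992957671383937 0.027321831920704653
[257.  259.6] 582 [ 0.4861 -0.2316]
net [ 0.455  -0.2587] -34.196621922323644 fit [ 0.4564 -0.2594] -33.22329362534634 cost 869.70703125 1437.8008
0 -33.22329362534634 [ 0.4915 -0.2824]
1 38.77670637465366 [ 0.4891 -0.2331]
2 110.77670637465366 [ 0.4415 -0.2201]
3 182.77670637465366 [ 0.4144 -0.2614]
4 254.77670637465366 [ 0.4453 -0.2999]
```

View pics/ov2.png

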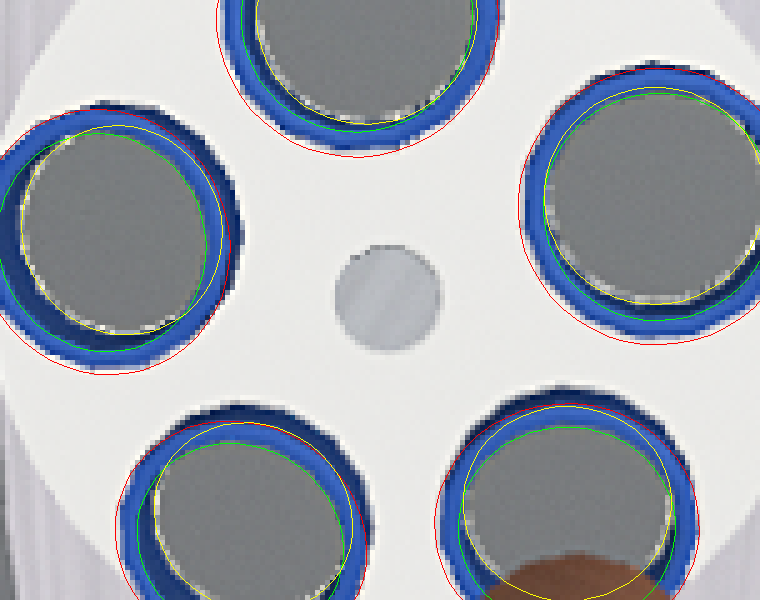

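Request:
play_rows --steps '[[[0,0.0005,0.03,0,0,0],[0,0,0.012,0,0,0],[0,0,0,0,0,0],[0,0,0,0,0,0]]]'

```text
t: 12.3
tcp_pos: [0.4883, -0.2296, 0.069]
tool_rot: [0.0, 1.0, -0.0, 0.0]
force: [-0.2, -0.5, -1.6]
finger_gap: 0.297
```

```bash
cat >> h.py <<'E'
def look(name,z=None,ov=True,c0=None,hold=True):
    st=manip.sense();print(st['t'],st['tcp_pos'],st['force'],'gap',round(st['finger_gap'],3),'qd',np.abs(st['qd']).max())
    s=manip.snapshot('wrist')
    if hold:
        for b in bushes(s,True,st['tcp_pos'][2]-.0115): 
            if np.linalg.norm(b[2]-st['tcp_pos'][:2])<.02: print('held',np.round(b[0],1),b[1],b[2],b[2]-st['tcp_pos'][:2])
    save(s,name); return s
E
python3 - <<'E'
from h import *
np.set_printoptions(precision=4,suppress=True)
s=look('w8'); nestfit(s,True,c0=(.4565,-.259))
E
```

```text
12.3 [ 0.4883 -0.2296  0.069 ] [-0.155  -0.4868 -1.6082] gap 0.297 qd 0.00681186128569041
held [257.  259.7] 581 [ 0.4881 -0.2317] [-0.0002 -0.002 ]
net [ 0.4565 -0.259 ] -33.78464742831922 fit [ 0.4562 -0.2593] -33.30616630305478 cost 743.15234375 849.6406
```

View pics/w8.png

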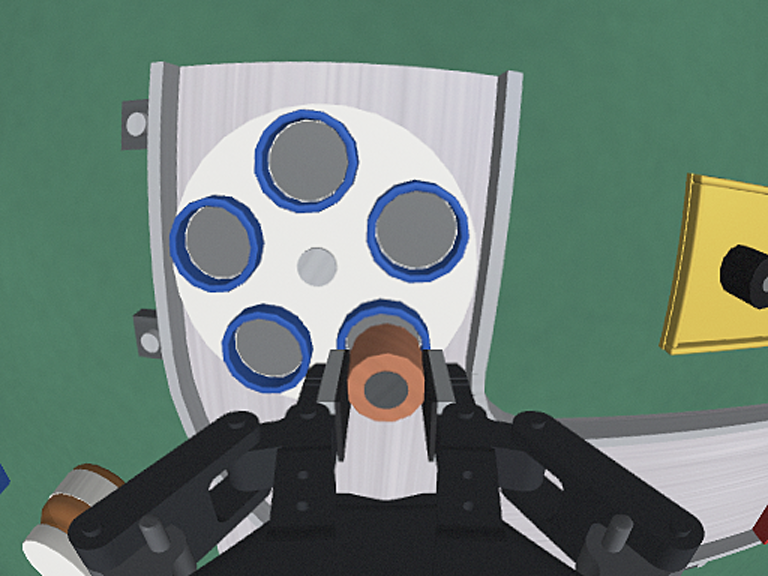

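Request:
play_rows --steps '[[[-0.0008,-0.001,0,0,0,0],[0,0,0.006,0,0,0],[0,0,0.005,0,0,0],[0,0,0.003,0,0,0],[0,0,0,0,0,0]]]'

```text
t: 13.02
tcp_pos: [0.4885, -0.2306, 0.054]
tool_rot: [0.001, 1.0, 0.0, -0.0]
force: [0.1, 1.3, 0.2]
finger_gap: 0.298
```

Run:
```python
from h import *
np.set_printoptions(precision=4,suppress=True)
s=look('w9')
```

```text
13.025 [ 0.4885 -0.2306  0.054 ] [0.0693 1.276  0.2337] gap 0.298 qd 0.005846624494112983
held [257.  259.6] 579 [ 0.4883 -0.2327] [-0.0002 -0.0021]
```

View pics/w9.png

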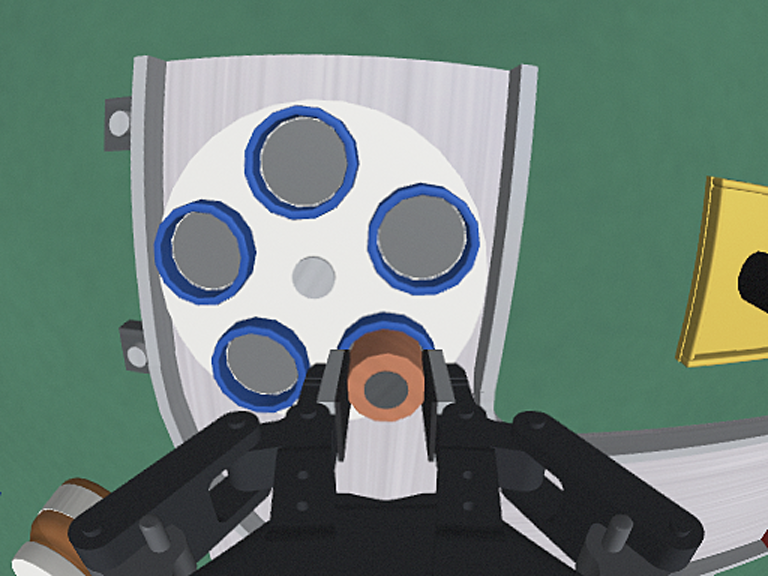

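Request:
play_rows --steps '[[[0,0,0,0,0,0],[0,0,0,0,0,0],[0,0,-0.02,0,0,0],[0,0,-0.04,0,0,0],[0.0085,0.0538,0,0,0,0],[0.0085,0.0538,0,0,0,0],[0.0085,0.0538,0,0,0,0],[0.0085,0.0538,0,0,0,0]]]' --fingers 0.5

```text
t: 14.08
tcp_pos: [0.4549, -0.0142, 0.1149]
tool_rot: [0.001, 1.0, -0.0, 0.001]
force: [1.1, 0.4, 1.2]
finger_gap: 0.497
```

Request:
play_rows --steps '[[[0.0085,0.0538,0,0,0,0],[0.0085,0.0538,0,0,0,0],[0.0085,0.0538,0,0,0,0],[0.0085,0.0538,0.014,0,0,0],[0,0,0,0,0,0],[0,0,0,0,0,0]]]'

```text
t: 14.82
tcp_pos: [0.4214, 0.1996, 0.1007]
tool_rot: [0.0, 1.0, -0.0, 0.0]
force: [-0.2, -0.6, 0.7]
finger_gap: 0.503
```

Run:
```python
from h import *
np.set_printoptions(precision=4,suppress=True)
s=look('w10',hold=False)
for b in bushes(s,True): print(np.round(b[0],1),b[1],b[2])
s=manip.snapshot('top'); save(s,'t10')
for b in bushes(s,False): print(np.round(b[0],1),b[1],b[2])
```

```text
14.825 [0.4214 0.1996 0.1007] [-0.1812 -0.5782  0.6744] gap 0.503 qd 0.036628604421872324
[256.1 214.2] 341 [0.4208 0.197 ]
[347.3 202.6] 317 [0.4126 0.2608]
[185.6 231.6] 18 [0.4848 0.2349]
[345.6 226.8] 21 [ 0.4864 -0.2321]
```

View pics/w10.png

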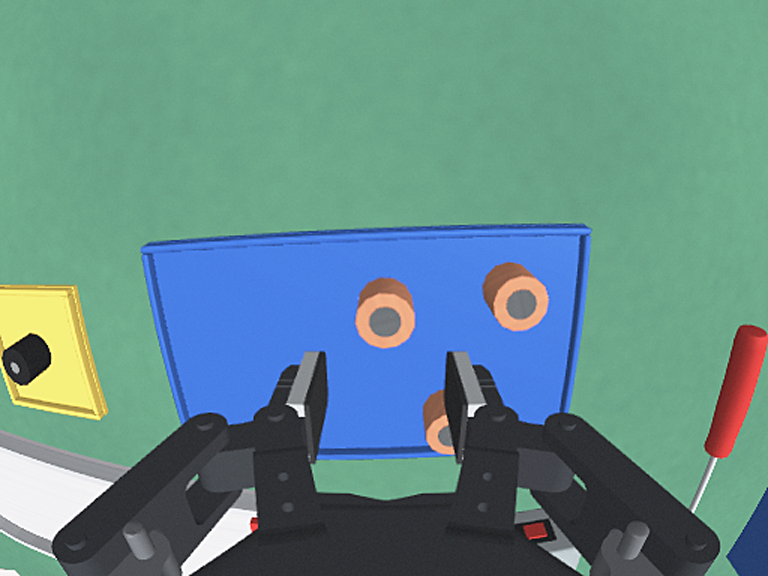

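View pics/t10.png

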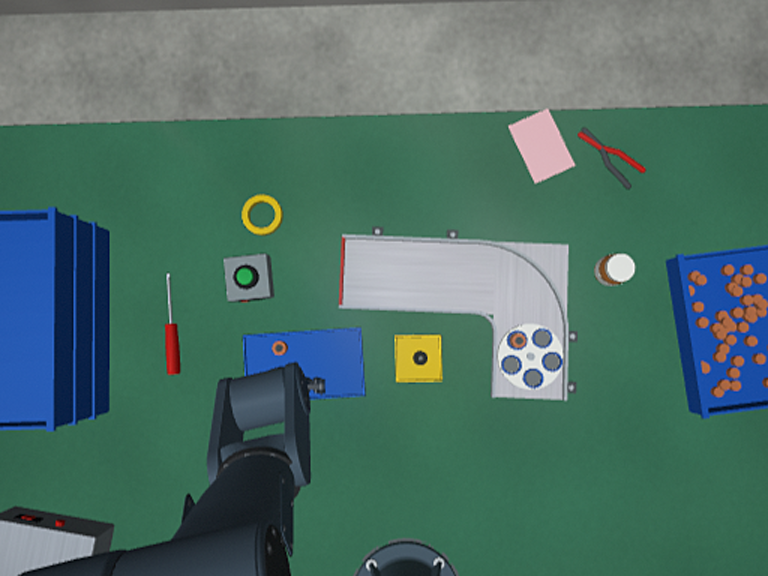

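Request:
play_rows --steps '[[[0,0,0.04,0,0,0],[0,0,0.0195,0,0,0],[0,0,0,0,0,0],[0,0,0,0,0,0]]]'

```text
t: 15.42
tcp_pos: [0.422, 0.1989, 0.0416]
tool_rot: [0.002, 1.0, 0.0, 0.0]
force: [0.3, -1.4, 1.0]
finger_gap: 0.503
```

Request:
play_rows --steps '[[[0,0,0,0,0,0],[0,0,0,0,0,0],[0,0,0,0,0,0],[0,0,-0.02,0,0,0],[0,0,-0.05,0,0,0]]]' --fingers 0.15

```text
t: 16.05
tcp_pos: [0.4202, 0.1994, 0.1107]
tool_rot: [0.001, 1.0, -0.0, -0.002]
force: [0.2, -0.2, -0.2]
finger_gap: 0.298
```

Run:
```python
from h import *
np.set_printoptions(precision=4,suppress=True)
s=look('w11')
```

```text
16.05 [0.4202 0.1994 0.1107] [ 0.1719 -0.1866 -0.203 ] gap 0.298 qd 1.0296088849133767
held [256.9 257.3] 582 [0.4185 0.1973] [-0.0017 -0.0021]
```

Request:
play_rows --steps '[[[-0.0029,-0.0596,0,0,0,0],[-0.0029,-0.0596,0,0,0,0],[-0.0029,-0.0596,0,0,0,0],[-0.0029,-0.0596,0,0,0,0],[-0.0029,-0.0596,0,0,0,0],[-0.0029,-0.0596,0,0,0,0],[-0.0029,-0.0596,0,0,0,0],[0,0,0,0,0,0],[0,0,0.02,0,0,0],[0,0,0,0,0,0]]]'

```text
t: 17.35
tcp_pos: [0.4399, -0.2159, 0.0903]
tool_rot: [0.0, 1.0, 0.001, -0.001]
force: [-0.2, 0.3, -0.9]
finger_gap: 0.302
```

Run:
```python
from h import *
np.set_printoptions(precision=4,suppress=True)
s=look('w12'); nestfit(s,True,c0=(.456,-.259))
```

```text
17.35 [ 0.4399 -0.2159  0.0903] [-0.2419  0.2624 -0.8574] gap 0.302 qd 0.021674930436876634
held [257.  257.2] 584 [ 0.4381 -0.2179] [-0.0018 -0.002 ]
net [ 0.456 -0.259] -34.01490018972892 fit [ 0.4566 -0.2595] -33.40689699317621 cost 2534.48828125 2730.4453
```

View pics/w12.png

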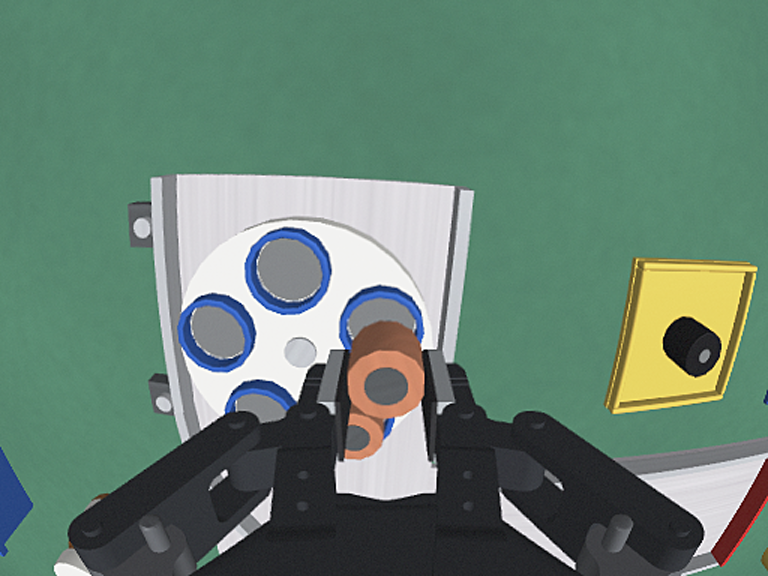

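Request:
play_rows --steps '[[[-0.002,-0.0015,0.015,0,0,0],[0,0,0.005,0,0,0],[0,0,0,0,0,0],[0,0,0,0,0,0]]]'

```text
t: 17.95
tcp_pos: [0.4431, -0.219, 0.071]
tool_rot: [0.001, 1.0, 0.0, -0.0]
force: [0.5, 1.1, -1.0]
finger_gap: 0.299
```

Run:
```python
from h import *
np.set_printoptions(precision=4,suppress=True)
s=look('w13'); nestfit(s,True,c0=(.456,-.259))
```

```text
17.95 [ 0.4431 -0.219   0.071 ] [ 0.4805  1.137  -1.0184] gap 0.299 qd 0.005971279424386174
held [257.  257.1] 585 [ 0.4414 -0.2211] [-0.0017 -0.002 ]
net [ 0.456 -0.259] -34.170369359064196 fit [ 0.4563 -0.2597] -33.34527869437785 cost 2797.28515625 3024.7148
```

View pics/w13.png

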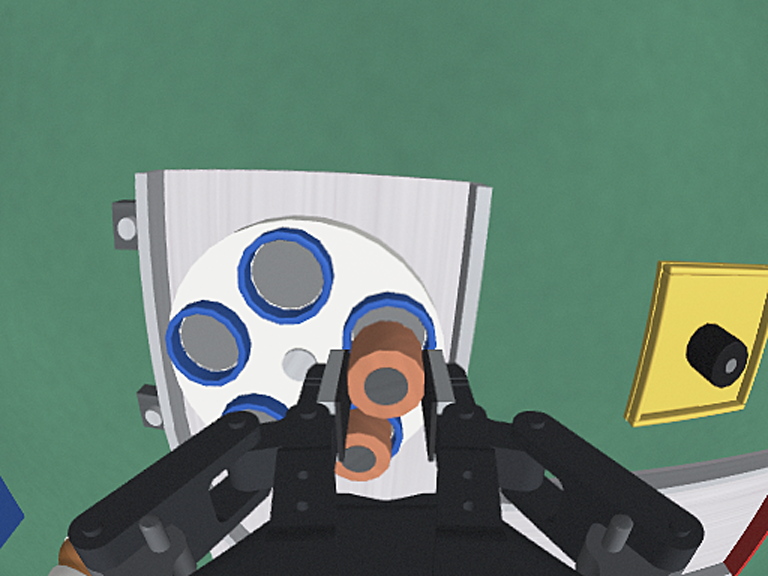

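Request:
play_rows --steps '[[[0,0.001,0.003,0,0,0],[0,0,0.006,0,0,0],[0,0,0.005,0,0,0],[0,0,0.003,0,0,0],[0,0,0,0,0,0]]]'

```text
t: 18.68
tcp_pos: [0.4429, -0.2179, 0.0543]
tool_rot: [0.001, 1.0, 0.0, -0.0]
force: [-1.0, 0.6, 4.3]
finger_gap: 0.302
```

Run:
```python
from h import *
np.set_printoptions(precision=4,suppress=True)
s=look('w14')
```

```text
18.675 [ 0.4429 -0.2179  0.0543] [-0.9958  0.6141  4.3083] gap 0.302 qd 0.003439311689403846
held [257.  257.2] 584 [ 0.4411 -0.22  ] [-0.0017 -0.0021]
```

View pics/w14.png

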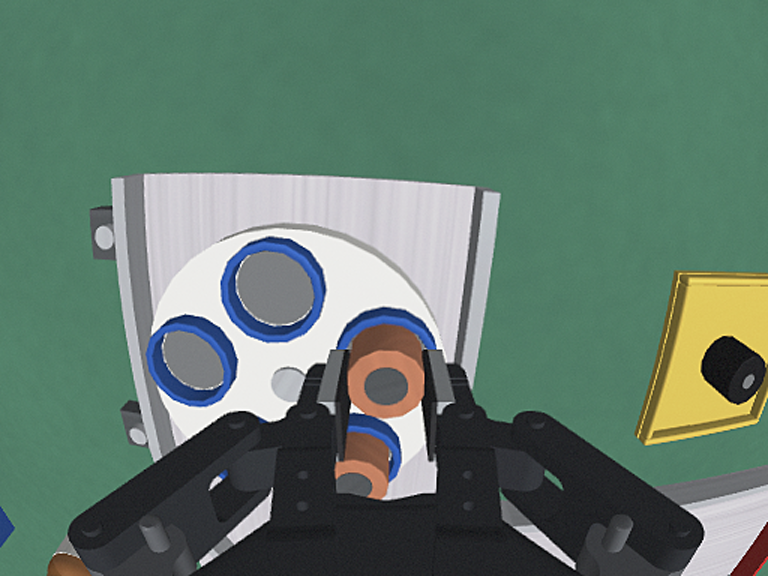

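Request:
play_rows --steps '[[[0,0,0,0,0,0],[0,0,0,0,0,0],[0,0,-0.02,0,0,0],[0,0,-0.04,0,0,0],[0,0,0,0,0,0]]]' --fingers 0.48

```text
t: 19.35
tcp_pos: [0.4445, -0.2191, 0.1161]
tool_rot: [0.001, 1.0, -0.002, 0.002]
force: [-0.0, -0.2, 0.1]
finger_gap: 0.479
```

Run:
```python
from h import *
np.set_printoptions(precision=4,suppress=True)
s=look('w15',hold=False)
for b in bushes(s,True,.042): print(np.round(b[0],1),b[1],b[2])
```

```text
19.35 [ 0.4445 -0.2191  0.1161] [-0.0444 -0.2149  0.0901] gap 0.479 qd 0.04488942293374973
[242.  265.5] 252 [ 0.4884 -0.233 ]
[259.  208.6] 339 [ 0.4415 -0.2201]
```

Request:
play_rows --steps '[[[0.0038,0.06,0,0,0,0],[0.0038,0.06,0,0,0,0],[0.0038,0.06,0,0,0,0],[0.0038,0.06,0,0,0,0],[0.0038,0.06,0,0,0,0],[0.0038,0.06,0,0,0,0],[0.0038,0.06,0,0,0,0],[0.0038,0.06,0.014,0,0,0],[0,0,0,0,0,0],[0,0,0,0,0,0]]]'

```text
t: 20.65
tcp_pos: [0.4123, 0.2617, 0.099]
tool_rot: [0.0, 1.0, -0.001, -0.001]
force: [-0.5, -0.5, -0.6]
finger_gap: 0.475
```

Run:
```python
from h import *
np.set_printoptions(precision=4,suppress=True)
s=look('w16',hold=False)
for b in bushes(s,True): print(np.round(b[0],1),b[1],b[2])
```

```text
20.65 [0.4123 0.2617 0.099 ] [-0.5437 -0.4884 -0.6193] gap 0.475 qd 0.04045117823195678
[258.4 216.6] 346 [0.4126 0.2605]
```

View pics/w15.png

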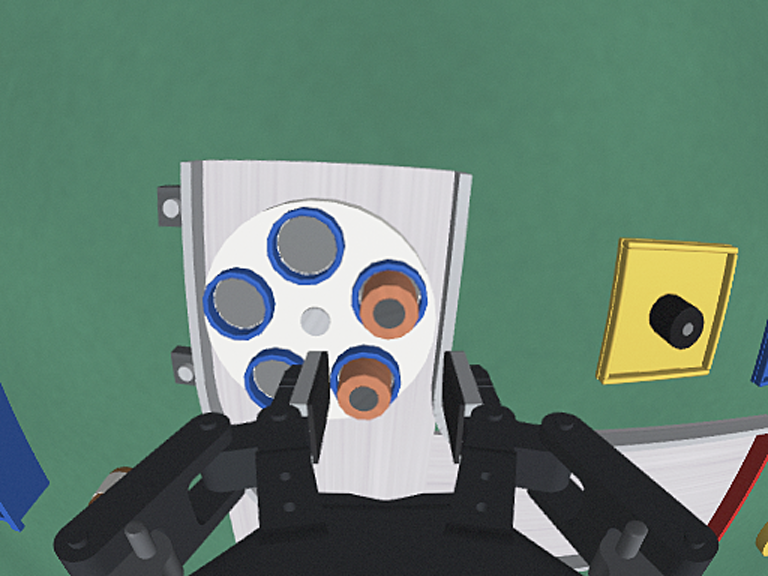

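View pics/w16.png

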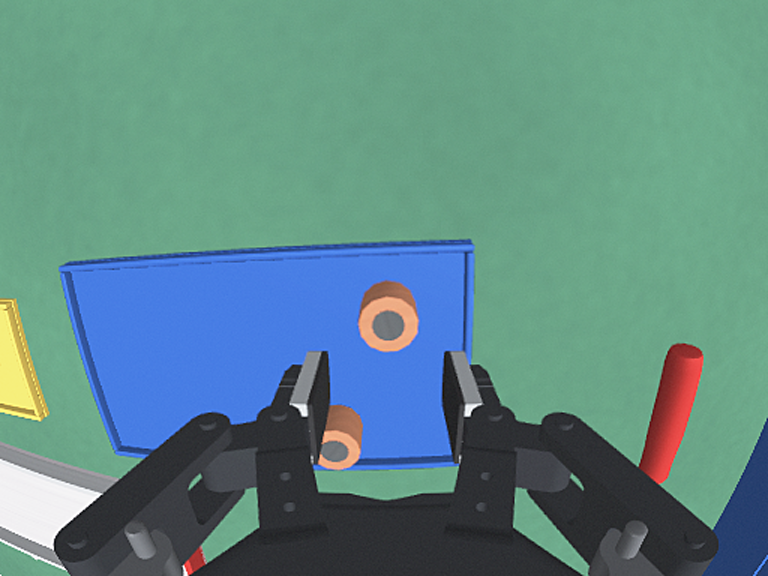

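Request:
play_rows --steps '[[[-0.0005,0.001,0.04,0,0,0],[0,0,0.0185,0,0,0],[0,0,0,0,0,0],[0,0,0,0,0,0]]]'

```text
t: 21.2
tcp_pos: [0.4144, 0.262, 0.042]
tool_rot: [0.002, 1.0, 0.0, 0.0]
force: [-0.6, 0.3, 0.8]
finger_gap: 0.481
```

Request:
play_rows --steps '[[[0,0,0,0,0,0],[0,0,0,0,0,0],[0,0,0,0,0,0],[0,0,-0.02,0,0,0],[0,0,-0.05,0,0,0],[0,0,0,0,0,0]]]' --fingers 0.15

```text
t: 21.95
tcp_pos: [0.4158, 0.264, 0.1146]
tool_rot: [0.0, 1.0, 0.001, 0.004]
force: [-0.1, -0.1, -0.3]
finger_gap: 0.3
```

Run:
```python
from h import *
np.set_printoptions(precision=4,suppress=True)
s=look('w17')
```

```text
21.95 [0.4158 0.264  0.1146] [-0.0774 -0.0851 -0.2647] gap 0.3 qd 0.05949839398457825
held [256.9 255.7] 585 [0.4133 0.2619] [-0.0025 -0.0021]
```

Request:
play_rows --steps '[[[-0.0032,-0.056,0,0,0,0],[-0.0032,-0.056,0,0,0,0],[-0.0032,-0.056,0,0,0,0],[-0.0032,-0.056,0,0,0,0],[-0.0032,-0.056,0,0,0,0],[-0.0032,-0.056,0,0,0,0],[-0.0032,-0.056,0,0,0,0],[-0.0032,-0.056,0,0,0,0],[-0.0032,-0.056,0,0,0,0],[-0.0032,-0.056,0,0,0,0]]]'

```text
t: 23.25
tcp_pos: [0.4442, -0.2983, 0.1101]
tool_rot: [0.001, 1.0, 0.001, -0.001]
force: [1.0, 0.6, -0.8]
finger_gap: 0.301
```

Request:
play_rows --steps '[[[0,0,0.03,0,0,0],[0,0,0.01,0,0,0],[0,0,0,0,0,0],[0,0,0,0,0,0]]]'

```text
t: 23.75
tcp_pos: [0.4452, -0.2962, 0.0718]
tool_rot: [-0.0, 1.0, 0.0, -0.0]
force: [-0.3, 0.2, -1.3]
finger_gap: 0.298
```

Run:
```python
from h import *
np.set_printoptions(precision=4,suppress=True)
s=look('w18'); nestfit(s,True,c0=(.456,-.259))
for r in manip.pinpoint('nest0',s): print(r['score'],at(s,r['point'],.016,True)[:2])
```

```text
23.75 [ 0.4452 -0.2962  0.0718] [-0.2781  0.2143 -1.3338] gap 0.298 qd 0.012757611498263021
held [256.9 255.7] 587 [ 0.4427 -0.2983] [-0.0026 -0.0021]
net [ 0.456 -0.259] -34.38532798311494 fit [ 0.4567 -0.2587] -32.98445699788125 cost 2625.6640625 2831.8672
0.98 [ 0.4445 -0.3004]
0.89 [ 0.4122 -0.259 ]
0.82 [ 0.4437 -0.2222]
0.76 [ 0.4921 -0.2822]
0.76 [ 0.4883 -0.234 ]
```

View pics/w18.png

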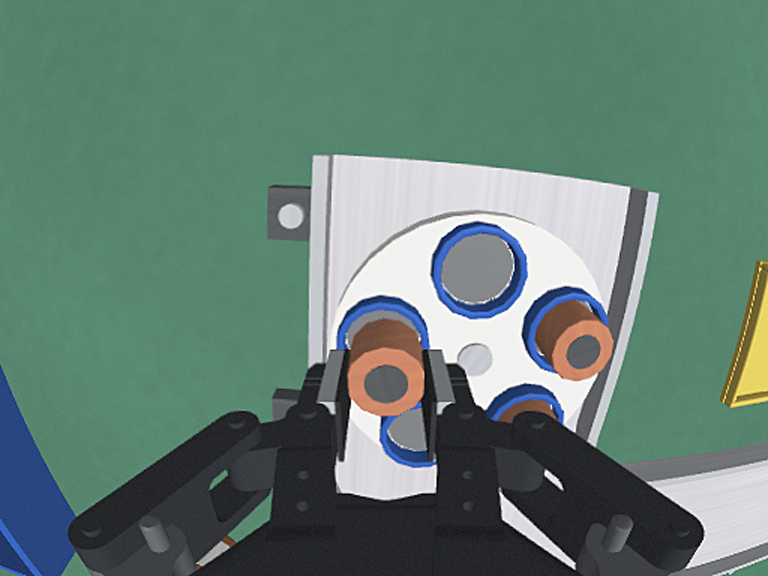

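Request:
play_rows --steps '[[[-0.0022,-0.0013,0,0,0,0],[0,0,0.004,0,0,0],[0,0,0.006,0,0,0],[0,0,0.005,0,0,0],[0,0,0.003,0,0,0],[0,0,0,0,0,0]]]'

```text
t: 24.65
tcp_pos: [0.447, -0.2981, 0.0546]
tool_rot: [0.001, 1.0, 0.0, -0.0]
force: [-1.8, 1.4, 12.3]
finger_gap: 0.301
```

Run:
```python
from h import *
np.set_printoptions(precision=4,suppress=True)
s=look('w19')
```

```text
24.65 [ 0.447  -0.2981  0.0546] [-1.8198  1.3813 12.3238] gap 0.301 qd 0.0027680688523888516
held [256.9 255.8] 588 [ 0.4444 -0.3002] [-0.0025 -0.0021]
```

View pics/w19.png

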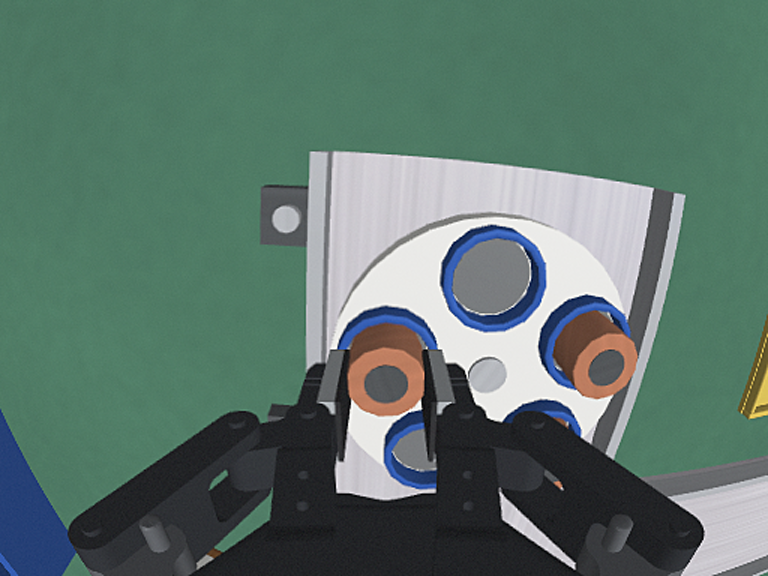

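Request:
play_rows --steps '[[[0,0,0,0,0,0],[0,0,0,0,0,0],[0,0,-0.02,0,0,0],[0,0,-0.04,0,0,0],[0,0,0,0,0,0]]]' --fingers 0.48

```text
t: 25.32
tcp_pos: [0.4487, -0.2997, 0.1156]
tool_rot: [0.001, 1.0, -0.002, 0.002]
force: [-0.2, -0.0, 0.8]
finger_gap: 0.478
```

Run:
```python
from h import *
np.set_printoptions(precision=4,suppress=True)
s=look('w20',hold=False)
for b in bushes(s,True,.042): print(np.round(b[0],1),b[1],b[2])
```

```text
25.325 [ 0.4487 -0.2997  0.1156] [-0.1609 -0.0273  0.8251] gap 0.478 qd 0.04399476608510873
[346.6 259.5] 235 [ 0.4886 -0.2326]
[259.3 208.2] 339 [ 0.4451 -0.3004]
[370.8 202.8] 289 [ 0.4416 -0.2196]
```

Request:
play_rows --steps '[[[-0.0044,0.0592,0,0,0,0],[-0.0044,0.0592,0,0,0,0],[-0.0044,0.0592,0,0,0,0],[-0.0044,0.0592,0,0,0,0],[-0.0044,0.0592,0,0,0,0],[-0.0044,0.0592,0,0,0,0],[-0.0044,0.0592,0,0,0,0],[-0.0044,0.0592,0,0,0,0],[-0.0044,0.0592,0.014,0,0,0],[0,0,0,0,0,0]]]'

```text
t: 26.62
tcp_pos: [0.4862, 0.238, 0.0974]
tool_rot: [-0.003, 1.0, -0.0, -0.001]
force: [0.4, -1.1, 1.2]
finger_gap: 0.48
```

Request:
play_rows --steps '[[[0,0,0,0,0,0],[0,0,0,0,0,0]]]'

```text
t: 26.88
tcp_pos: [0.4872, 0.2329, 0.0991]
tool_rot: [0.002, 1.0, -0.0, -0.001]
force: [-0.2, -0.2, -0.2]
finger_gap: 0.482
```

Run:
```python
from h import *
np.set_printoptions(precision=4,suppress=True)
s=look('w21',hold=False)
for b in bushes(s,True): print(np.round(b[0],1),b[1],b[2])
```

```text
26.875 [0.4872 0.2329 0.0991] [-0.1883 -0.2072 -0.1641] gap 0.482 qd 0.00928268227412082
[258.8 214.4] 347 [0.486  0.2321]
```

View pics/w20.png

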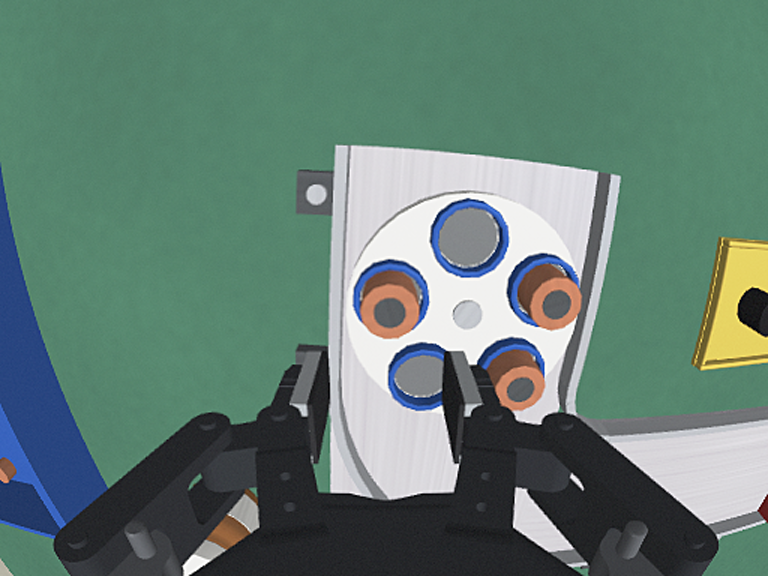

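View pics/w21.png

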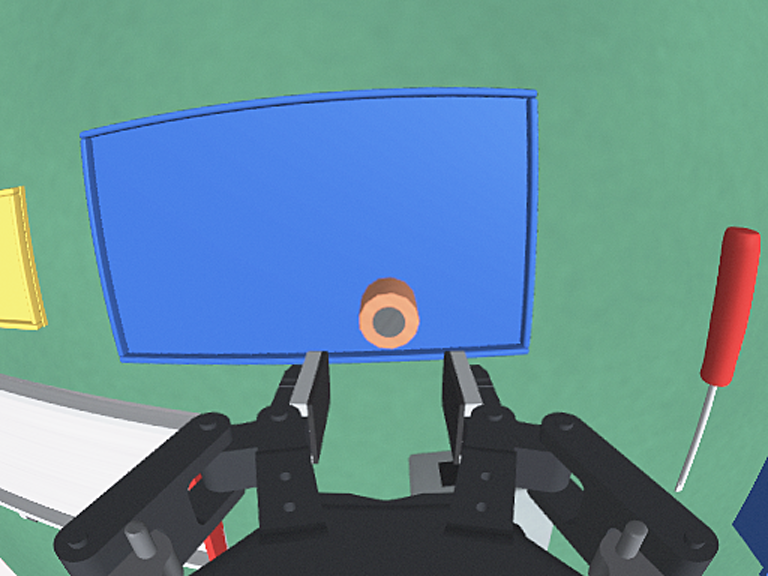

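Request:
play_rows --steps '[[[0.0005,0.0013,0.04,0,0,0],[0,0,0.0185,0,0,0],[0,0,0,0,0,0],[0,0,0,0,0,0]]]'

```text
t: 27.42
tcp_pos: [0.4877, 0.2351, 0.0417]
tool_rot: [0.001, 1.0, 0.0, 0.001]
force: [-0.2, 0.6, -0.1]
finger_gap: 0.48
```

Request:
play_rows --steps '[[[0,0,0,0,0,0],[0,0,0,0,0,0],[0,0,0,0,0,0],[0,0,-0.02,0,0,0],[0,0,-0.05,0,0,0],[0,0,0,0,0,0]]]' --fingers 0.15

```text
t: 28.18
tcp_pos: [0.4894, 0.2365, 0.1144]
tool_rot: [0.001, 1.0, 0.001, 0.004]
force: [-0.6, -0.1, -0.9]
finger_gap: 0.299
```

Run:
```python
from h import *
np.set_printoptions(precision=4,suppress=True)
s=look('w22')
```

```text
28.175 [0.4894 0.2365 0.1144] [-0.6164 -0.0664 -0.8516] gap 0.299 qd 0.05594031087999152
held [256.9 256.2] 588 [0.4872 0.2345] [-0.0022 -0.0021]
```

Request:
play_rows --steps '[[[0.008,-0.0548,0,0,0,0],[0.008,-0.0548,0,0,0,0],[0.008,-0.0548,0,0,0,0],[0.008,-0.0548,0,0,0,0],[0.008,-0.0548,0,0,0,0],[0.008,-0.0548,0,0,0,0],[0.008,-0.0548,0,0,0,0],[0.008,-0.0548,0,0,0,0],[0.0075,-0.0548,0,0,0,0],[0,0,0,0,0,0]]]'

```text
t: 29.48
tcp_pos: [0.415, -0.2618, 0.1102]
tool_rot: [0.003, 1.0, -0.001, 0.001]
force: [0.2, 0.1, -1.4]
finger_gap: 0.302
```

Request:
play_rows --steps '[[[0,0,0.03,0,0,0],[0,0,0.01,0,0,0],[0,0,0,0,0,0],[0,0,0,0,0,0]]]'

```text
t: 29.98
tcp_pos: [0.4152, -0.257, 0.0713]
tool_rot: [0.0, 1.0, -0.0, 0.0]
force: [-0.1, -0.7, -1.1]
finger_gap: 0.299
```

Run:
```python
from h import *
np.set_printoptions(precision=4,suppress=True)
s=look('w23')
for b in bushes(s,True,.042): print(np.round(b[0],1),b[1],b[2])
```

```text
29.975 [ 0.4152 -0.257   0.0713] [-0.0797 -0.6987 -1.0532] gap 0.299 qd 0.011295903427486516
held [256.9 256.2] 587 [ 0.4129 -0.259 ] [-0.0023 -0.0021]
[256.9 256.2] 587 [ 0.4236 -0.2591]
```

View pics/w23.png

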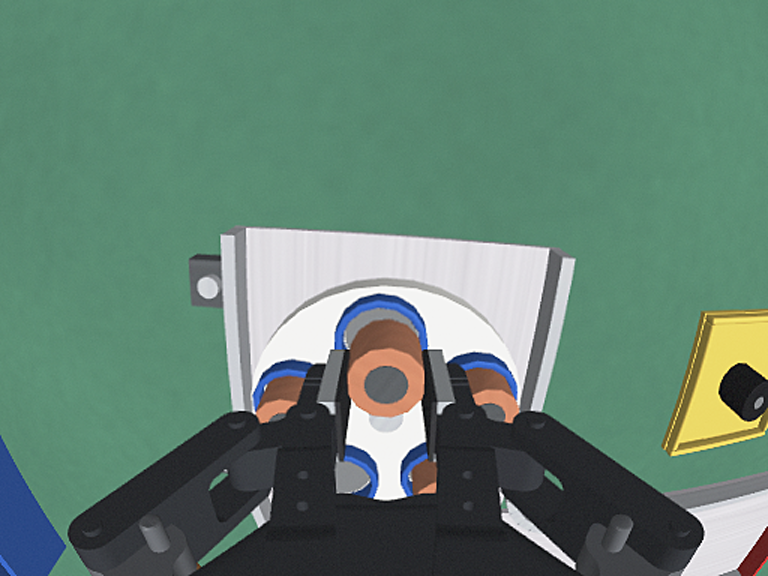

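Request:
play_rows --steps '[[[-0.0012,-0.0018,0,0,0,0],[0,0,0,0,0,0],[0,0,0.003,0,0,0],[0,0,0,0,0,0]]]'

```text
t: 30.52
tcp_pos: [0.416, -0.2591, 0.0678]
tool_rot: [0.001, 1.0, 0.0, -0.0]
force: [-0.3, 0.3, -1.1]
finger_gap: 0.304
```

Run:
```python
from h import *
np.set_printoptions(precision=4,suppress=True)
s=look('w24'); S=5
im=cv2.cvtColor(s['img'],cv2.COLOR_RGB2BGR)[180:330,180:335]
cv2.imwrite('pics/w24c.png',cv2.resize(im,None,fx=4,fy=4,interpolation=cv2.INTER_CUBIC))
```

```text
30.525 [ 0.416  -0.2591  0.0678] [-0.301   0.3327 -1.1009] gap 0.304 qd 0.0032116906504949102
held [257.  256.2] 586 [ 0.4137 -0.2612] [-0.0023 -0.0021]
```

View pics/w24c.png

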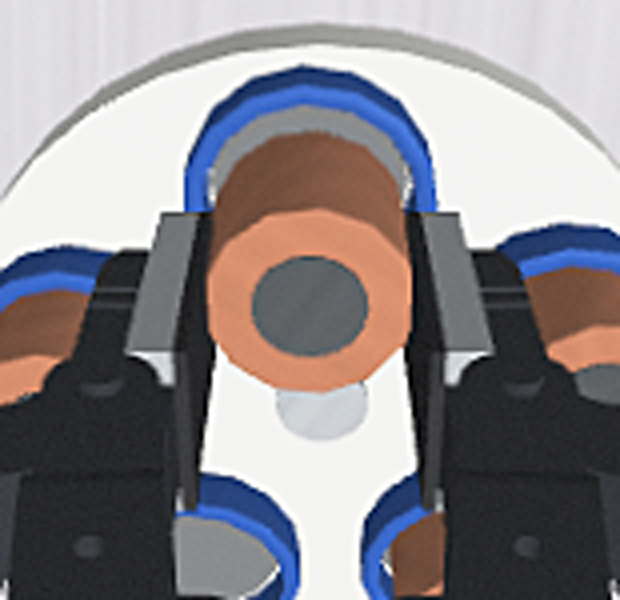

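Request:
play_rows --steps '[[[-0.0004,0,0.005,0,0,0],[0,0,0.006,0,0,0],[0,0,0.0025,0,0,0],[0,0,0,0,0,0],[0,0,0,0,0,0]]]'

```text
t: 31.2
tcp_pos: [0.4163, -0.259, 0.0544]
tool_rot: [0.001, 1.0, 0.0, -0.0]
force: [-0.3, 0.3, -0.0]
finger_gap: 0.298
```

Run:
```python
from h import *
np.set_printoptions(precision=4,suppress=True)
s=look('w25')
im=cv2.cvtColor(s['img'],cv2.COLOR_RGB2BGR)[180:330,180:335]
cv2.imwrite('pics/w25c.png',cv2.resize(im,None,fx=4,fy=4,interpolation=cv2.INTER_CUBIC))
```

```text
31.2 [ 0.4163 -0.259   0.0544] [-0.3254  0.3324 -0.0466] gap 0.298 qd 0.0031989192111345458
held [256.9 256.2] 587 [ 0.414  -0.2611] [-0.0023 -0.0021]
```

View pics/w25c.png

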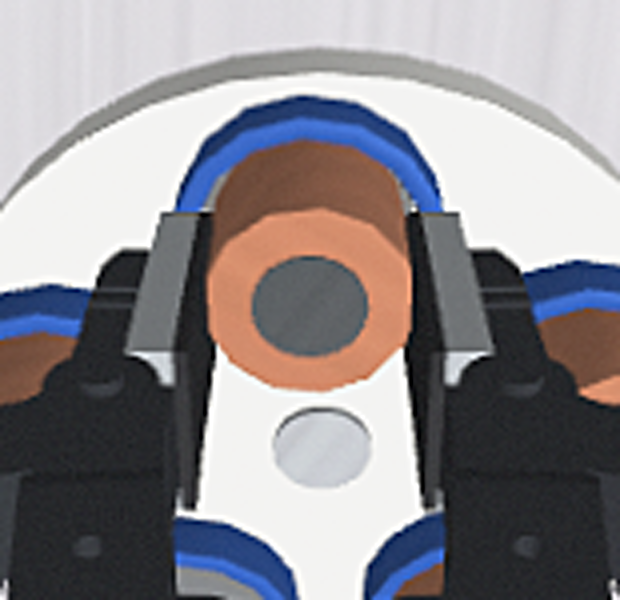

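Request:
play_rows --steps '[[[0,0,0,0,0,0],[0,0,0,0,0,0],[0,0,0,0,0,0],[0,0,-0.02,0,0,0],[0,0,-0.045,0,0,0],[0,0.03,-0.05,0,0,0],[0,0.05,-0.04,0,0,0],[0,0.05,-0.04,0,0,0],[0,0,0,0,0,0],[0,0,0,0,0,0]]]' --fingers 0.43

```text
t: 32.5
tcp_pos: [0.4168, -0.1318, 0.2475]
tool_rot: [0.0, 1.0, -0.0, 0.0]
force: [-0.3, -1.1, -0.7]
finger_gap: 0.429
```

Request:
play_rows --steps '[[[0,0,0,0,0,0]]]' --fingers 0

```text
t: 32.62
tcp_pos: [0.4164, -0.1324, 0.2466]
tool_rot: [0.001, 1.0, 0.0, -0.001]
force: [0.1, 0.2, -0.2]
finger_gap: 0.231
```

Run:
```python
from h import *
np.set_printoptions(precision=4,suppress=True)
s=look('w26',hold=False)
for b in bushes(s,True,.042): print(np.round(b[0],1),b[1],b[2])
for k,z in {'track':0,'bend_in':.004,'bend_out':.004,'home':.004,'start_top':.055}.items():
    for r in manip.pinpoint(k,s)[:2]: print(k,r['score'],at(s,r['point'],z,True)[:2])
s=manip.snapshot('top'); save(s,'t26')
for b in bushes(s,False,.042): print(np.round(b[0],1),b[1],b[2])
```

```text
32.625 [ 0.4164 -0.1324  0.2466] [ 0.1324  0.2323 -0.1795] gap 0.231 qd 0.008483372970261149
[176.6 226.5] 103 [ 0.4882 -0.2333]
[121.9 193. ] 97 [ 0.4448 -0.3008]
[184.6 188.9] 117 [ 0.4398 -0.2186]
[148.1 168.1] 113 [ 0.4142 -0.2616]
track 0.46 [ 0.4177 -0.2648]
bend_out 0.73 [ 0.6128 -0.1602]
home 0.78 [0.6325 0.0375]
home 0.5 [ 0.4603 -0.0434]
start_top 0.53 [0.6354 0.3083]
start_top 0.34 [ 0.4343 -0.2782]
[369.9 241.1] 22 [ 0.4436 -0.298 ]
[345.6 226.8] 21 [ 0.4866 -0.2298]
```

View pics/w26.png

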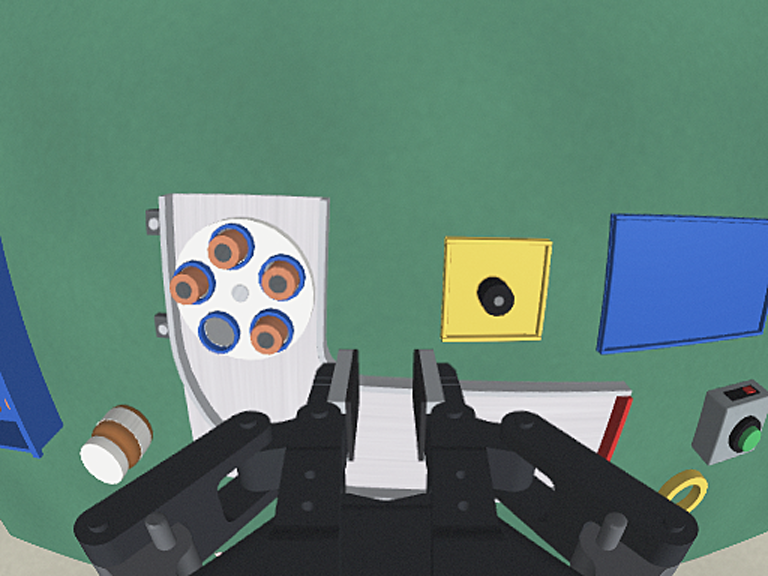

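View pics/t26.png

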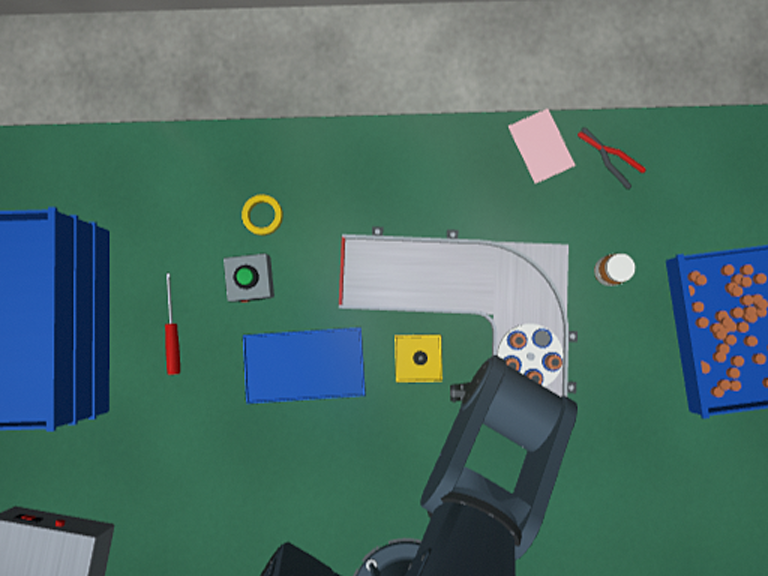

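```bash
cat >> h.py <<'E'
def trackpts(ox,oy,yaw):
    """returns dict name-> polyline (z=.02) world"""
    def W(P,z): 
        P=np.array(P);c,s_=np.cos(yaw),np.sin(yaw)
        return np.c_[ox+c*P[:,0]-s_*P[:,1],oy+s_*P[:,0]+c*P[:,1],np.full(len(P),z)]
    out={}
    def off(d): # offset to the right (outer) of centreline
        a=np.linspace(-np.pi/2,0,30); r=.110+d
        return np.vstack([[[-.125,-r]],np.c_[r*np.cos(a),r*np.sin(a)],[[r,.264]]])
    for n,d in(('c',0),('oi',.067),('oo',.073),('ii',-.067),('io',-.073)):
        out[n]=W(off(d),.004 if n=='c' else .020)
    out['stop']=W([[.110-.067,.264],[.110+.067,.264]],.030)
    return out
def tw(ox,oy,yaw,p):
    c,s_=np.cos(yaw),np.sin(yaw); return np.array([ox+c*p[0]-s_*p[1],oy+s_*p[0]+c*p[1]])
def ovtrack(s,fish,pose,box,S,name):
    im=cv2.cvtColor(s['img'],cv2.COLOR_RGB2BGR); x0,y0,x1,y1=box
    c=cv2.resize(im[y0:y1,x0:x1],None,fx=S,fy=S,interpolation=cv2.INTER_CUBIC)
    for n,P in trackpts(*pose).items():
        Q=np.array([(proj(s,p,fish)-[x0,y0]+.5)*S for p in P]).astype(np.int32)
        cv2.polylines(c,[Q],False,{'c':(255,0,255),'stop':(255,255,0)}.get(n,(0,0,255) if n[1]=='i' else (0,180,0)),1)
    cv2.imwrite('pics/'+name+'.png',c)
E
python3 - <<'E'
from h import *
np.set_printoptions(precision=4,suppress=True)
# rigid fit
src=np.array([[0,-.11],[.11,0],[.11,.2]])
dst=np.array([[.504,-.2555],[.6123,-.1555],[.6327,.0390]])
f=lambda v:(np.array([tw(*v,p) for p in src])-dst).ravel()
r=least_squares(f,[.5,-.15,0]);print(r.x,r.fun*1000)
s=manip.snapshot('top')
ovtrack(s,False,r.x,(220,150,390,270),4.5,'ovt1')
E
```

```text
[ 0.5076 -0.1485 -0.0746] [-4.5588 -2.6481  5.03   -1.1481 -0.4712  3.7962]Traceback (most recent call last):
  File "<stdin>", line 9, in <module>
  File "h.py", line 124, in ovtrack
    cv2.polylines(c,[Q],False,{'c':(255,0,255),'stop':(255,255,0)}.get(n,(0,0,255) if n[1]=='i' else (0,180,0)),1)
                                                                                      ~^^^
IndexError: string index out of range
```

```bash
sed -i "s/if n\[1\]=='i'/if n[-1]=='i'/" h.py
python3 - <<'E'
from h import *
s=manip.snapshot('top')
ovtrack(s,False,(.5030,-.1485,-.06),(220,150,390,270),4.5,'ovt1')
E
```

```text
(no output)
```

View pics/ovt1.png

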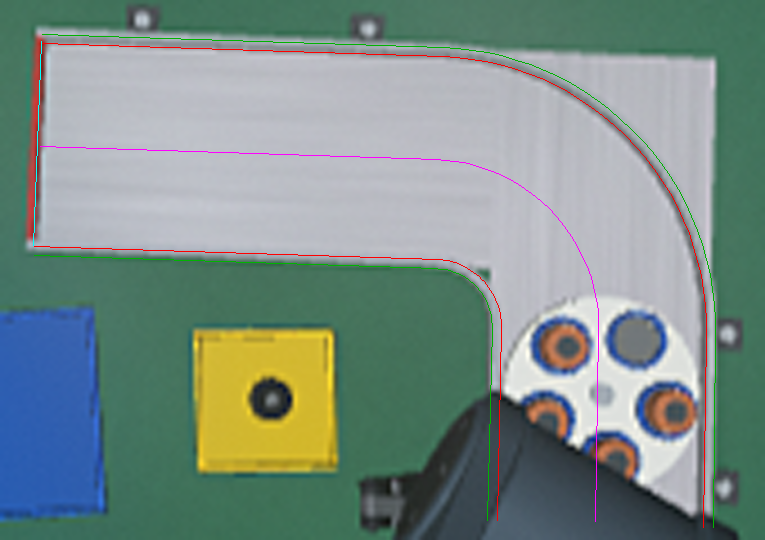

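Run:
```python
from h import *
from scipy.optimize import minimize
from scipy.ndimage import map_coordinates
np.set_printoptions(precision=4,suppress=True)
def dense(P,n=80):
    d=np.r_[0,np.cumsum(np.linalg.norm(np.diff(P[:,:2],axis=0),axis=1))];t=np.linspace(0,d[-1],n)
    return np.c_[[np.interp(t,d,P[:,i]) for i in range(3)]].T
def prep(s,fish):
    U=4
    g=cv2.resize(cv2.GaussianBlur(cv2.cvtColor(s['img'],cv2.COLOR_RGB2GRAY),(0,0),.7),None,fx=U,fy=U,interpolation=cv2.INTER_CUBIC)
    e=cv2.Canny(g,30,80)
    dt=cv2.distanceTransform(255-e,cv2.DIST_L2,5)/U
    return s,fish,dt,U
def cost(v,data):
    tot=0
    for s,fish,dt,U in data:
        for n,P in trackpts(*v).items():
            if n in('c','stop'): continue
            q=np.array([proj(s,p,fish) for p in dense(P)])
            d=map_coordinates(dt,[((q[:,1]+.5)*U-.5),((q[:,0]+.5)*U-.5)],order=1,mode='nearest')
            tot+=np.minimum(d,2.5).sum()
    return tot
st=manip.snapshot('top'); sw=manip.snapshot('wrist')
for nm,data in(('top',[prep(st,False)]),('wrist',[prep(sw,True)])):
    best=None
    for y0 in(-.05,-.07,-.09):
        x0=np.array([.503,-.1485,y0])
        r=minimize(cost,x0,args=(data,),method='Nelder-Mead',options=dict(initial_simplex=[x0,x0+[.004,0,0],x0+[0,.004,0],x0+[0,0,.03]],maxiter=150))
        print(nm,r.x,r.fun)
        if best is None or r.fun<best.fun: best=r
    if nm=='top': ovtrack(st,False,best.x,(220,150,390,270),4.5,'ovt2')
    else: ovtrack(sw,True,best.x,(90,110,440,340),2.2,'ovt3')
```

```text
top [ 0.5037 -0.1439 -0.0702] 259.16949462890625
top [ 0.503  -0.1442 -0.0744] 259.5252380371094
top [ 0.5035 -0.144  -0.0716] 259.21160888671875
wrist [ 0.507  -0.1457 -0.0667] 498.98529052734375
wrist [ 0.5066 -0.1459 -0.0691] 498.1617431640625
wrist [ 0.5066 -0.1459 -0.0691] 498.16156005859375
```

View pics/ovt2.png

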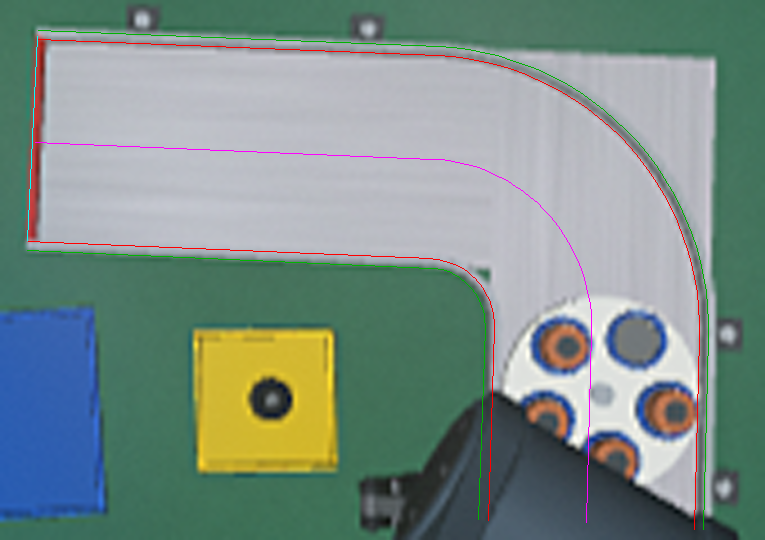

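View pics/ovt3.png

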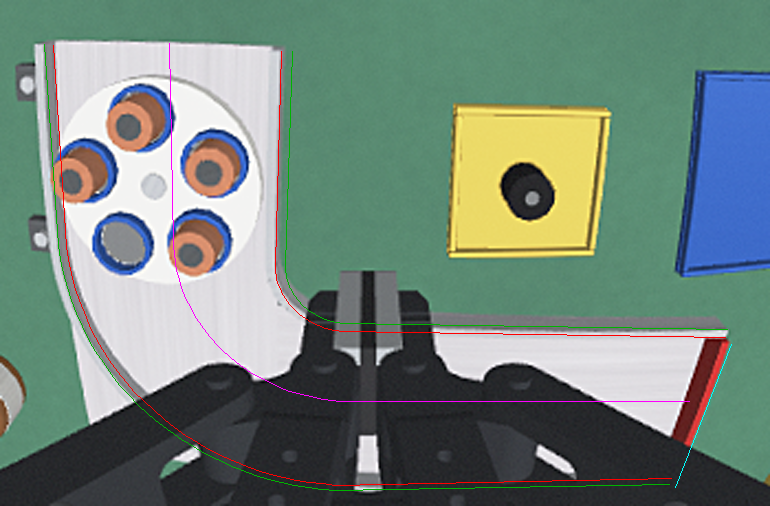

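Run:
```python
from h import *
s=manip.snapshot('top')
P=(.5030,-.1482,-.070)
ovtrack(s,False,P,(220,150,390,270),4.5,'ovt4')
s=manip.snapshot('wrist')
ovtrack(s,True,(P[0],P[1]-.0021,P[2]),(90,110,440,340),2.2,'ovt5')
```

```text
(no output)
```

View pics/ovt4.png

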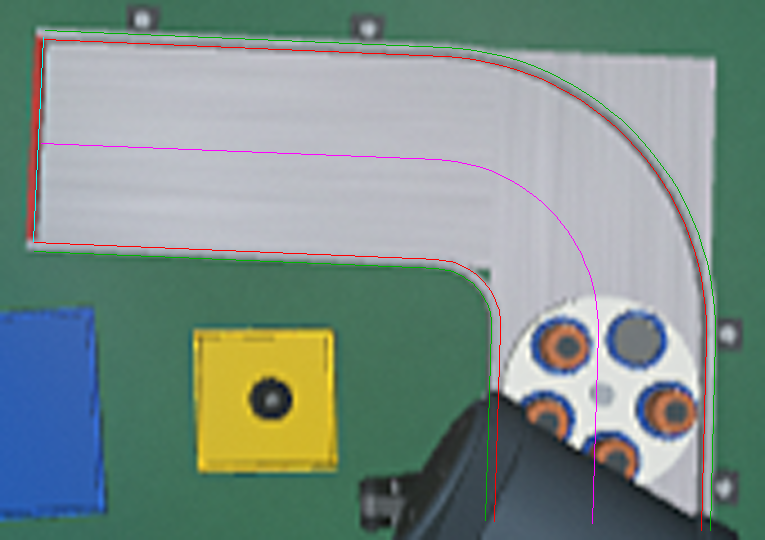

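View pics/ovt5.png

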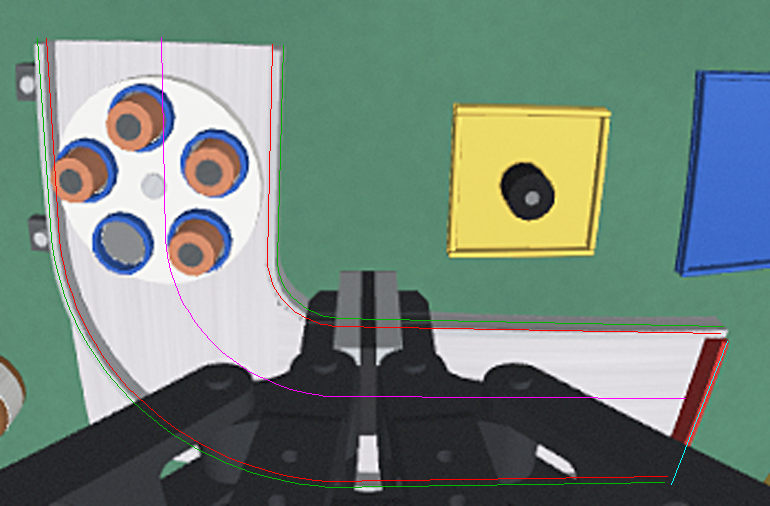

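Run:
```python
from h import *
np.set_printoptions(precision=4,suppress=True)
st=manip.sense(); s=manip.snapshot('wrist'); print(st['finger_gap'],st['tcp_pos'])
t=st['tcp_pos']+[0,-.0021,0]
im=cv2.cvtColor(s['img'],cv2.COLOR_RGB2BGR); x0,y0=170,210;S=4.2
c=cv2.resize(im[y0:y0+140,x0:x0+185],None,fx=S,fy=S,interpolation=cv2.INTER_CUBIC)
for xx,col0 in((.011,(0,255,255)),):
  for ah in(.025,.015,.005,-.005,-.015,-.025):
    Q=[]
    for y in np.arange(-.04,.0401,.01):
        w=t+np.array([-xx,y,-ah]); q=(proj(s,w,True)-[x0,y0]+.5)*S; Q.append(q)
        cv2.circle(c,tuple(int(v) for v in q),3,(0,0,255) if abs(y)<1e-6 else col0,-1)
    cv2.polylines(c,[np.array(Q).astype(np.int32)],False,col0,1)
    cv2.putText(c,'%d'%(ah*1000),tuple(int(v) for v in Q[0]),0,.5,(0,255,0),1)
cv2.imwrite('pics/fing.png',c)
```

```text
0.0018468547856027335 [ 0.4167 -0.1316  0.2476]
```

View pics/fing.png

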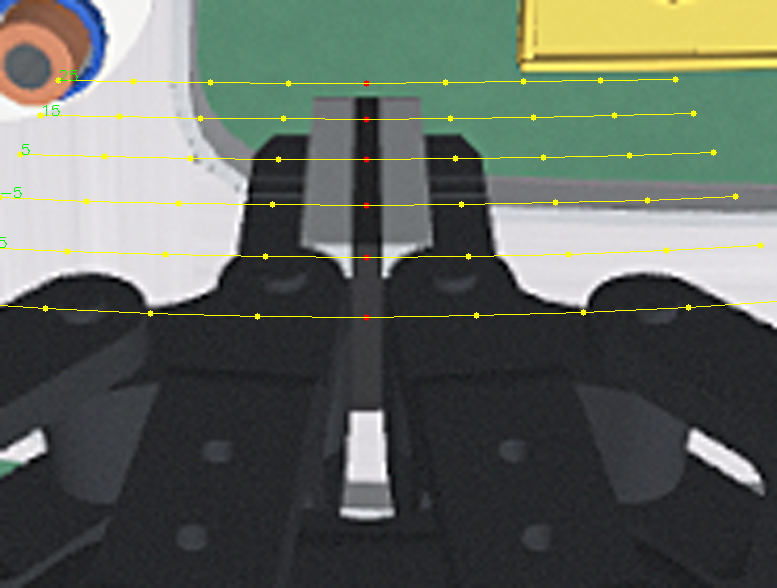

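Run:
```python
from h import *
plan([(.4563,-.2571,.11,90)])
```

```text
[[-0.0044,-0.0139,0.0153,0,0,10],[-0.0068,-0.013,0.0153,0,0,10],[-0.0089,-0.0116,0.0153,0,0,10],[-0.0108,-0.0099,0.0153,0,0,10],[-0.0123,-0.0078,0.0153,0,0,10],[-0.0135,-0.0056,0.0153,0,0,10],[-0.0143,-0.0031,0.0153,0,0,10],[-0.0146,-0.0006,0.0153,0,0,10],[-0.0146,0.0019,0.0153,0,0,10]]
end [ 0.45631401 -0.25714569  0.10996101] 89.93443720568155 9
```

Request:
play_rows --steps '[[[-0.0044,-0.0139,0.0153,0,0,10],[-0.0068,-0.013,0.0153,0,0,10],[-0.0089,-0.0116,0.0153,0,0,10],[-0.0108,-0.0099,0.0153,0,0,10],[-0.0123,-0.0078,0.0153,0,0,10],[-0.0135,-0.0056,0.0153,0,0,10],[-0.0143,-0.0031,0.0153,0,0,10],[-0.0146,-0.0006,0.0153,0,0,10],[-0.0146,0.0019,0.0153,0,0,10],[0,0,0,0,0,0]]]' --fingers 0

```text
t: 34.58
tcp_pos: [0.4563, -0.2578, 0.109]
tool_rot: [0.707, 0.707, -0.0, -0.001]
force: [0.5, -0.1, -0.2]
finger_gap: 0.002
```

Request:
play_rows --steps '[[[0,0,0.02,0,0,0],[0,0,0,0,0,0],[0,0,0,0,0,0]]]'

```text
t: 34.95
tcp_pos: [0.4564, -0.2569, 0.0906]
tool_rot: [0.707, 0.707, 0.0, 0.0]
force: [-0.7, -0.5, -0.3]
finger_gap: 0.001
```

Run:
```python
from h import *
np.set_printoptions(precision=4,suppress=True)
s=look('w27',hold=False); print(yaw_of(manip.sense()['tool_rot']))
for b in bushes(s,True,.042): print(np.round(b[0],1),b[1],b[2])
```

```text
34.95 [ 0.4564 -0.2569  0.0906] [-0.6841 -0.5407 -0.3335] gap 0.001 qd 0.007471320157234479
90.0087842459284
[190.6 231.4] 385 [ 0.4139 -0.2616]
[310.5 188.5] 463 [ 0.488 -0.233]
[228.7 164. ] 509 [ 0.4397 -0.2181]
```

View pics/w27.png

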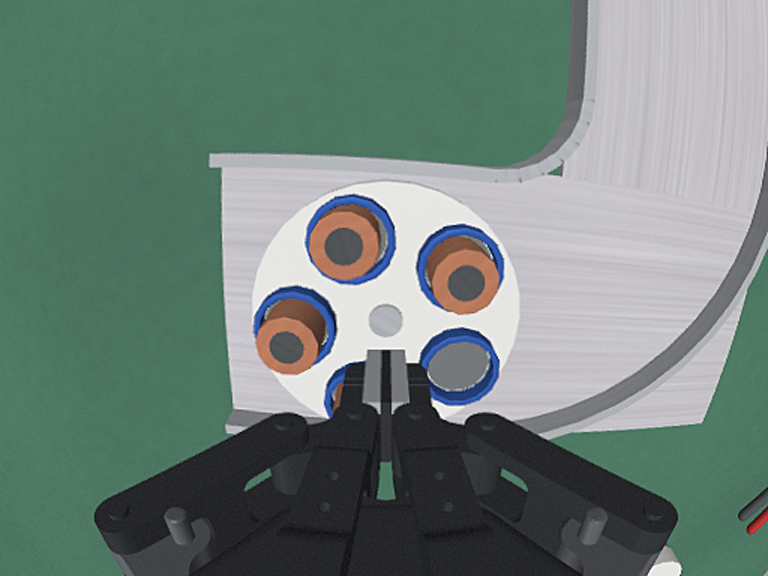

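Request:
play_rows --steps '[[[0,0,0.02,0,0,0],[0,0,0.015,0,0,0],[0,0,0.007,0,0,0],[0,0,0.003,0,0,0],[0,0,0,0,0,0]]]'

```text
t: 35.62
tcp_pos: [0.4563, -0.2572, 0.0449]
tool_rot: [0.708, 0.707, -0.0, -0.0]
force: [-0.8, -0.5, 0.8]
finger_gap: -0.001
```

Run:
```python
from h import *
np.set_printoptions(precision=4,suppress=True)
s=look('w28',hold=False); print(yaw_of(manip.sense()['tool_rot']))
for b in bushes(s,True,.042): print(np.round(b[0],1),b[1],b[2])
```

```text
35.625 [ 0.4563 -0.2572  0.0449] [-0.8032 -0.5379  0.8004] gap -0.001 qd 0.00657959624841405
89.93239220391905
[327.7 218.6] 771 [ 0.4881 -0.2331]
[219.1 187.5] 911 [ 0.4397 -0.2182]
```

View pics/w28.png

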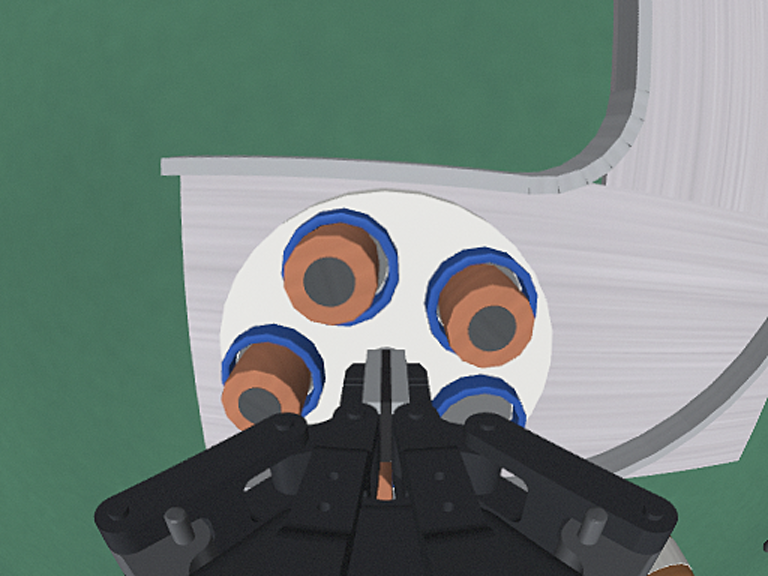

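```bash
cat >> h.py <<'E'
TP=(.5025,-.1488,-.07)
def cpose(s,d=.014,T=TP,z=.0449):
    """s: arc length of carrier centre from bend_in (neg = first leg). returns tip xy, yaw deg, centre xy"""
    r=.110;L=r*np.pi/2
    if s<0: c=np.array([s,-r]);ph=0
    elif s<L: ph=s/r; c=np.array([r*np.sin(ph),-r*np.cos(ph)])
    else: ph=np.pi/2; c=np.array([r,s-L])
    t=np.array([np.cos(ph),np.sin(ph)])
    return tw(*T,c+d*t),90+np.degrees(T[2]+ph),tw(*T,c)
def pushplan(ss,p=None,yaw=None,d=.014,T=TP,z=.0449):
    w=[(*cpose(s,d,T)[0],z,cpose(s,d,T)[1],1) for s in ss]
    plan(w,p,yaw)
E
python3 - <<'E'
from h import *
np.set_printoptions(precision=4,suppress=True)
print(cpose(-.0385,0),cpose(.1728+.2))
pushplan([-.046,-.0405,-.036,-.031,-.026,-.021,-.0155,-.01,-.005,0])
E
```

```text
(array([ 0.4564, -0.2558]), np.float64(85.98929543408424), array([ 0.4564, -0.2558])) (array([0.6272, 0.057 ]), np.float64(175.98929543408423), array([0.6262, 0.043 ]))
[[0.001,0.0065,0.0002,0,0,3.9],[0,0.0055,0,0,0,0],[0,0.0045,0,0,0,0],[0,0.005,0,0,0,0],[0,0.005,0,0,0,0],[0,0.005,0,0,0,0],[0,0.0055,0,0,0,0],[0,0.0055,0,0,0,0],[0,0.005,0,0,0,0],[0,0.005,0,0,0,0]]
end [ 0.5088 -0.2595  0.0449] 86.03239220391904 10
```

Request:
play_rows --steps '[[[0.001,0.0065,0,0,0,3.9],[0,0.0055,0,0,0,0],[0,0.0045,0,0,0,0],[0,0.005,0,0,0,0],[0,0.005,0,0,0,0]]]'

```text
t: 36.3
tcp_pos: [0.4801, -0.2561, 0.0448]
tool_rot: [0.731, 0.683, -0.001, -0.004]
force: [-6.9, 0.5, 4.5]
finger_gap: -0.0
```

Request:
play_rows --steps '[[[0,0.005,0,0,0,0],[0,0.0055,0,0,0,0],[0,0.0055,0,0,0,0],[0,0.005,0,0,0,0],[0,0.005,0,0,0,0]]]'

```text
t: 36.92
tcp_pos: [0.5056, -0.2577, 0.0447]
tool_rot: [0.731, 0.683, -0.001, -0.004]
force: [-7.7, 0.8, 5.1]
finger_gap: -0.001
```

Run:
```python
from h import *
np.set_printoptions(precision=4,suppress=True)
s=look('w29',hold=False); print(yaw_of(manip.sense()['tool_rot']))
for b in bushes(s,True,.042): print(np.round(b[0],1),b[1],b[2])
s=manip.snapshot('top'); print(at(s,manip.pinpoint('carrier',s)[0]['point'],.004))
```

```text
36.925 [ 0.5056 -0.2577  0.0447] [-7.7286  0.7715  5.0557] gap -0.001 qd 0.09380868649600306
86.10751505419736
[145.5 277.9] 484 [ 0.4467 -0.264 ]
[287.  217.8] 826 [ 0.5204 -0.2338]
[175.6 195.3] 820 [ 0.4717 -0.22  ]
[ 0.4898 -0.2531  0.004 ]
```

View pics/w29.png

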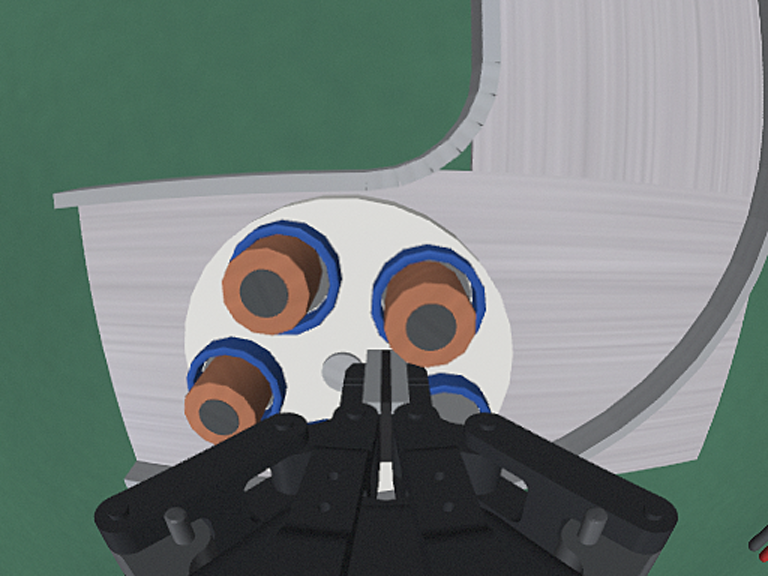

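Run:
```python
from h import *
np.set_printoptions(precision=4,suppress=True)
print(cpose(-.006,.02))
pushplan(list(np.arange(0,.19,.0065)),p=(.5088,-.2595,.0449),yaw=86.03,d=.020)
```

```text
(array([ 0.5088, -0.2595]), np.float64(85.98929543408424), array([ 0.4888, -0.2581]))
[[0,0.006,0,0,0,0],[0.0014,0.0064,0,0,0,-3.3],[0.0013,0.0065,0,0,0,-3.4],[0.0014,0.0065,0,0,0,-3.4],[0.0014,0.0064,0,0,0,-3.4],[0.0014,0.0065,0,0,0,-3.4],[0.0013,0.0064,0,0,0,-3.4],[0.0014,0.0065,0,0,0,-3.4],[0.0014,0.0065,0,0,0,-3.3],[0.0013,0.0064,0,0,0,-3.4]]
[[0.0014,0.0065,0,0,0,-3.4],[0.0014,0.0064,0,0,0,-3.4],[0.0014,0.0065,0,0,0,-3.4],[0.0013,0.0065,0,0,0,-3.4],[0.0014,0.0064,0,0,0,-3.4],[0.0014,0.0065,0,0,0,-3.3],[0.0014,0.0065,0,0,0,-3.4],[0.0013,0.0064,0,0,0,-3.4],[0.0014,0.0065,0,0,0,-3.4],[0.0014,0.0064,0,0,0,-3.4]]
[[0.0014,0.0065,0,0,0,-3.4],[0.0013,0.0065,0,0,0,-3.4],[0.0014,0.0064,0,0,0,-3.3],[0.0014,0.0065,0,0,0,-3.4],[0.0014,0.0064,0,0,0,-3.4],[0.0013,0.0065,0,0,0,-3.4],[0.0014,0.0065,0,0,0,-3.4],[0.0008,0.0064,0,0,0,-2],[0,0.0065,0,0,0,0],[0,0.0065,0,0,0,0]]
end [ 0.6148 -0.1209  0.0449] 176.03000000000014 30
```

Request:
play_rows --steps '[[[0,0.006,0,0,0,0],[0.0014,0.0065,0,0,0,-3.4],[0.0014,0.0065,0,0,0,-3.4],[0.0014,0.0065,0,0,0,-3.4],[0.0014,0.0065,0,0,0,-3.4],[0.0014,0.0065,0,0,0,-3.4]]]'

```text
t: 37.83
tcp_pos: [0.5453, -0.251, 0.0446]
tool_rot: [0.621, 0.784, -0.001, -0.002]
force: [-4.6, -1.0, 1.1]
finger_gap: 0.002
```

Run:
```python
from h import *
np.set_printoptions(precision=4,suppress=True)
s=look('w30',hold=False); print(yaw_of(manip.sense()['tool_rot']),cpose(.0325,.02))
B=[b[2] for b in bushes(s,True,.042)]; print(np.array(B))
```

```text
37.825 [ 0.5453 -0.251   0.0446] [-4.5842 -1.0418  1.0526] gap 0.002 qd 0.39480754639520166
103.259891073082 (array([ 0.5466, -0.2515]), np.float64(102.91759392658584), array([ 0.5271, -0.256 ]))
[[ 0.4893 -0.2675]
 [ 0.5563 -0.2246]
 [ 0.506  -0.2197]]
```

View pics/w30.png

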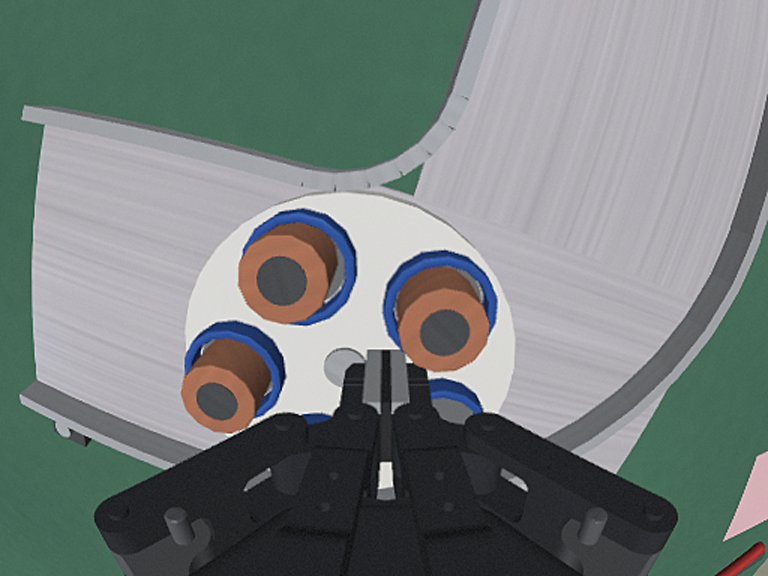

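Request:
play_rows --steps '[[[0.0014,0.0065,0,0,0,-3.4],[0.0014,0.0065,0,0,0,-3.4],[0.0014,0.0065,0,0,0,-3.4],[0.0014,0.0065,0,0,0,-3.4],[0.0014,0.0065,0,0,0,-3.4]]]'

```text
t: 38.5
tcp_pos: [0.5743, -0.2341, 0.0446]
tool_rot: [0.499, 0.867, -0.0, -0.0]
force: [-3.0, -2.5, -0.1]
finger_gap: 0.005
```

Request:
play_rows --steps '[[[0.0014,0.0065,0,0,0,-3.4],[0.0014,0.0065,0,0,0,-3.4],[0.0014,0.0065,0,0,0,-3.4],[0.0014,0.0065,0,0,0,-3.4]]]'

```text
t: 39.0
tcp_pos: [0.5928, -0.215, 0.0447]
tool_rot: [0.393, 0.92, -0.001, 0.0]
force: [-1.8, -2.4, -0.9]
finger_gap: 0.0
```

Run:
```python
from h import *
np.set_printoptions(precision=4,suppress=True)
s=look('w31',hold=False); print(yaw_of(manip.sense()['tool_rot']),cpose(.091,.02))
B=[b[2] for b in bushes(s,True,.042)]; print(np.array(B))
```

```text
39.0 [ 0.5928 -0.215   0.0447] [-1.8016 -2.4048 -0.9252] gap 0.0 qd 0.38422850447479173
133.80828646200123 (array([ 0.5926, -0.215 ]), np.float64(133.3885312130887), array([ 0.5781, -0.2287]))
[[ 0.5508 -0.2563]
 [ 0.5895 -0.1868]
 [ 0.5429 -0.2062]]
```

View pics/w31.png

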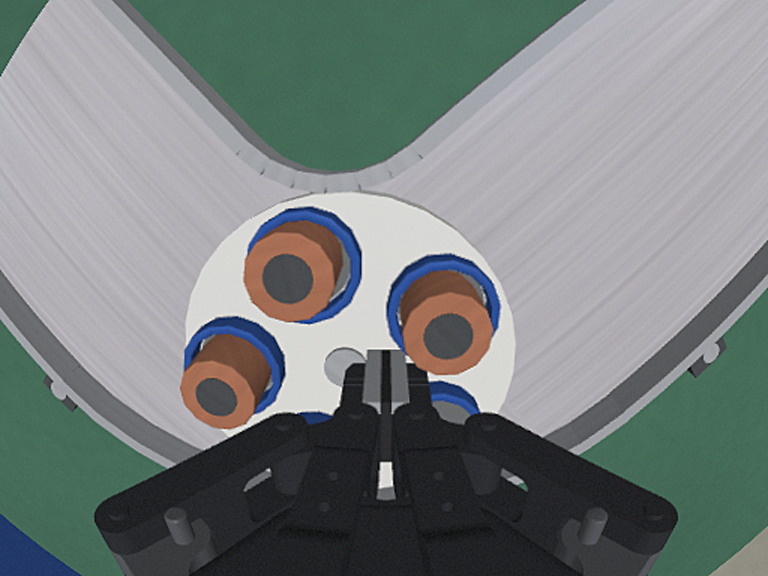

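Request:
play_rows --steps '[[[0.0014,0.0065,0,0,0,-3.4],[0.0014,0.0065,0,0,0,-3.4],[0.0014,0.0065,0,0,0,-3.4],[0.0014,0.0065,0,0,0,-3.4],[0.0014,0.0065,0,0,0,-3.4],[0.0014,0.0065,0,0,0,-3.4]]]'

```text
t: 39.8
tcp_pos: [0.6106, -0.1794, 0.0448]
tool_rot: [0.224, 0.975, -0.001, 0.001]
force: [-0.5, -3.1, -1.7]
finger_gap: 0.001
```

Request:
play_rows --steps '[[[0.0014,0.0065,0,0,0,-3.4],[0.0014,0.0065,0,0,0,-3.4],[0.0014,0.0065,0,0,0,-3.4],[0.0014,0.0065,0,0,0,-3.4],[0.0014,0.0065,0,0,0,-3.4]]]'

```text
t: 40.42
tcp_pos: [0.615, -0.1464, 0.0448]
tool_rot: [0.078, 0.997, -0.001, 0.001]
force: [0.0, -3.4, -1.7]
finger_gap: -0.0
```

Run:
```python
from h import *
np.set_printoptions(precision=4,suppress=True)
s=look('w32',hold=False); print(yaw_of(manip.sense()['tool_rot']),cpose(.1625,.02))
B=[b[2] for b in bushes(s,True,.042)]; print(np.array(B))
p=manip.sense()['tcp_pos']
pushplan(list(np.arange(.168,.36,.0065)),d=.020)
```

```text
40.425 [ 0.615  -0.1464  0.0448] [ 0.0168 -3.3595 -1.7237] gap -0.0 qd 0.39188637021728073
171.16086845767174 (array([ 0.6143, -0.147 ]), np.float64(170.6307878965922), array([ 0.611 , -0.1667]))
[[ 0.6055 -0.205 ]
 [ 0.5941 -0.1263]
 [ 0.5688 -0.1701]]
[[0.0014,0.0038,-0.0001,0,0,-2.3],[0.001,0.0065,0,0,0,-2.5],[0,0.0065,0,0,0,0],[0,0.0065,0,0,0,0],[0,0.0065,0,0,0,0],[0,0.0065,0,0,0,0],[0,0.0065,0,0,0,0],[0,0.0065,0,0,0,0],[0,0.0065,0,0,0,0],[0,0.0065,0,0,0,0]]
[[0,0.0065,0,0,0,0],[0,0.0065,0,0,0,0],[0.0001,0.0065,0,0,0,0],[0,0.0065,0,0,0,0],[0,0.0065,0,0,0,0],[0,0.0065,0,0,0,0],[0,0.0065,0,0,0,0],[0,0.0065,0,0,0,0],[0,0.0065,0,0,0,0],[0,0.0065,0,0,0,0]]
[[0,0.0065,0,0,0,0],[0,0.0065,0,0,0,0],[0,0.0065,0,0,0,0],[0,0.0065,0,0,0,0],[0,0.0065,0,0,0,0],[0,0.0065,0,0,0,0],[0,0.0065,0,0,0,0],[0,0.0065,0,0,0,0],[0,0.0065,0,0,0,0],[0,0.0065,0,0,0,0]]
end [0.6265 0.0467 0.0449] 175.96086845767175 30
```

View pics/w32.png

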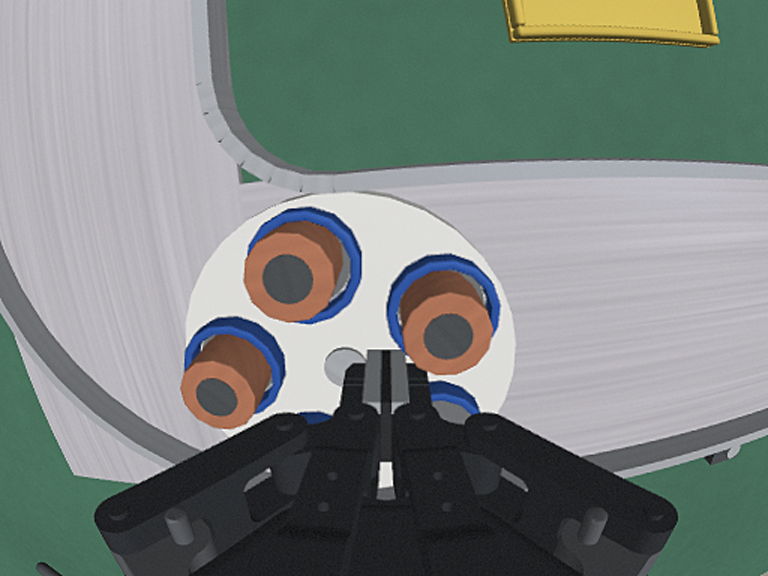

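Request:
play_rows --steps '[[[0.0014,0.0065,0,0,0,-2.4],[0.001,0.0065,0,0,0,-2.4],[0,0.0065,0,0,0,0],[0,0.0065,0,0,0,0],[0,0.0065,0,0,0,0],[0,0.0065,0,0,0,0],[0,0.0065,0,0,0,0],[0,0.0065,0,0,0,0]]]'

```text
t: 41.48
tcp_pos: [0.6163, -0.0931, 0.045]
tool_rot: [0.036, 0.999, -0.0, 0.0]
force: [0.5, -3.9, -0.7]
finger_gap: 0.001
```

Request:
play_rows --steps '[[[0,0.0065,0,0,0,0],[0,0.0065,0,0,0,0],[0,0.0065,0,0,0,0],[0,0.0065,0,0,0,0],[0,0.0065,0,0,0,0],[0,0.0065,0,0,0,0],[0,0.0065,0,0,0,0],[0,0.0065,0,0,0,0],[0,0.0065,0,0,0,0],[0,0.0065,0,0,0,0]]]'

```text
t: 42.72
tcp_pos: [0.6209, -0.0282, 0.0449]
tool_rot: [0.036, 0.999, -0.0, -0.0]
force: [0.3, -5.0, 0.9]
finger_gap: -0.001
```

Run:
```python
from h import *
np.set_printoptions(precision=4,suppress=True)
s=look('w33',hold=False); p=manip.sense(); print(yaw_of(p['tool_rot']),cpose(.2795,.02))
B=[b[2] for b in bushes(s,True,.042)]; print(np.array(B))
print('to go',cpose(.3728,.02)[0]-p['tcp_pos'][:2])
s=manip.snapshot('top');save(s,'t33')
```

```text
42.725 [ 0.6209 -0.0282  0.0449] [ 0.3225 -4.9963  0.9388] gap -0.001 qd 0.08231124449410633
175.84325703674813 (array([ 0.6211, -0.0301]), np.float64(175.98929543408423), array([ 0.6197, -0.05  ]))
[[ 0.6204 -0.0879]
 [ 0.5967 -0.012 ]
 [ 0.5787 -0.0592]]
to go [0.0067 0.0902]
```

View pics/w33.png

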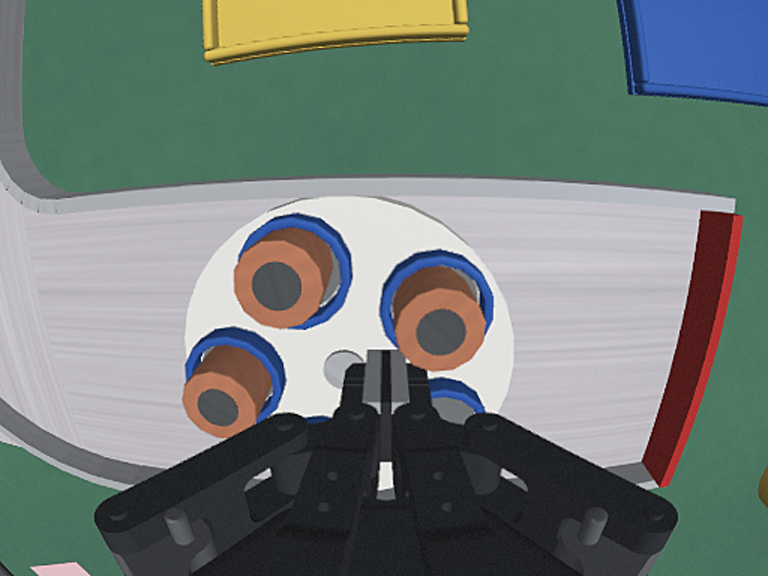

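View pics/t33.png

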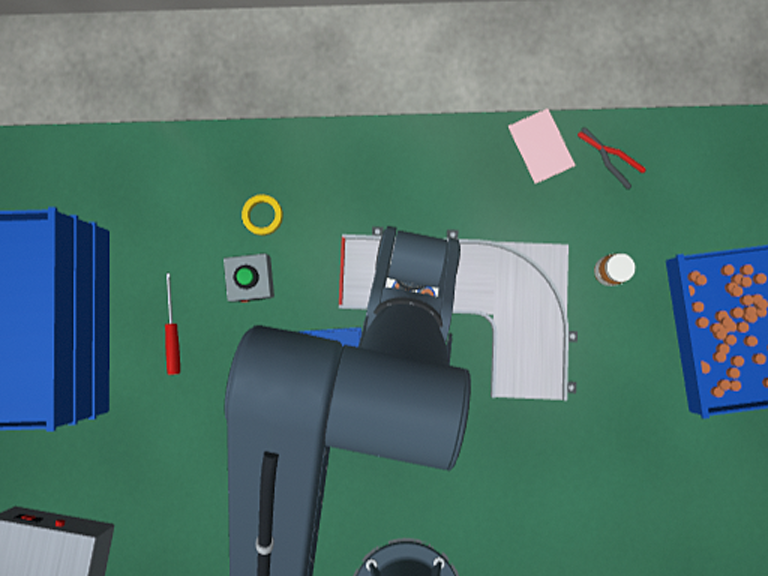

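Request:
play_rows --steps '[[[0,0.0065,0,0,0,0],[0,0.0065,0,0,0,0],[0,0.0065,0,0,0,0],[0,0.0065,0,0,0,0],[0,0.0065,0,0,0,0],[0,0.0065,0,0,0,0],[0,0.0065,0,0,0,0],[0,0.0065,0,0,0,0],[0,0.0065,0,0,0,0],[0,0.0065,0,0,0,0]]]'

```text
t: 44.08
tcp_pos: [0.6256, 0.0367, 0.0448]
tool_rot: [0.036, 0.999, 0.0, -0.0]
force: [-1.4, -4.5, 0.5]
finger_gap: 0.004
```

Request:
play_rows --steps '[[[0,0.003,0,0,0,0],[0,0.003,0,0,0,0],[0,0.003,0,0,0,0],[0,0.003,0,0,0,0]]]'

```text
t: 44.58
tcp_pos: [0.6265, 0.0483, 0.0449]
tool_rot: [0.036, 0.999, 0.0, -0.0]
force: [-0.4, -4.5, 0.4]
finger_gap: -0.0
```

Run:
```python
from h import *
np.set_printoptions(precision=4,suppress=True)
s=look('w34',hold=False); p=manip.sense(); print(yaw_of(p['tool_rot']))
B=[b[2] for b in bushes(s,True,.042)]; print(np.array(B))
print('to go',cpose(.3728,.02)[0]-p['tcp_pos'][:2])
```

```text
44.575 [0.6265 0.0483 0.0449] [-0.4334 -4.5476  0.4071] gap -0.0 qd 0.04016012679309968
175.82996503329838
[[ 0.6253 -0.0115]
 [ 0.6022  0.0646]
 [ 0.5839  0.0175]]
to go [0.0011 0.0142]
```

View pics/w34.png

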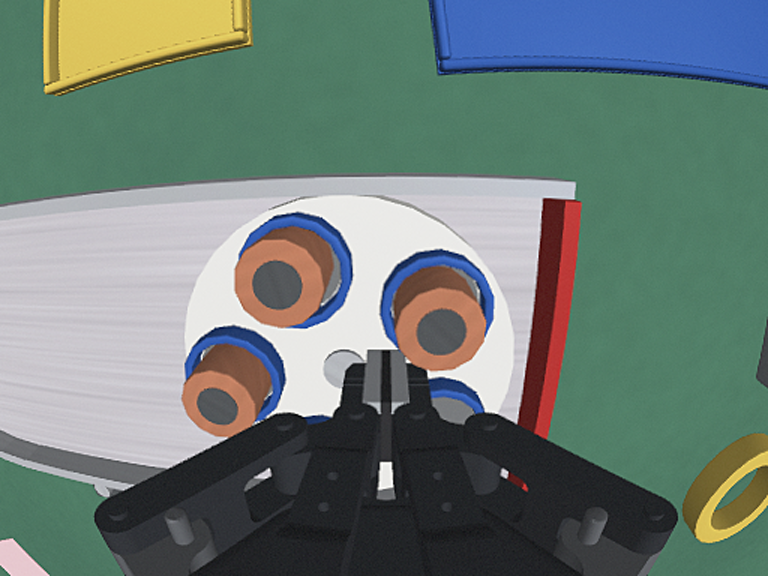

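Request:
play_rows --steps '[[[0,0.002,0,0,0,0],[0,0.002,0,0,0,0],[0,0.001,0,0,0,0]]]'

```text
t: 45.0
tcp_pos: [0.6269, 0.0533, 0.0449]
tool_rot: [0.036, 0.999, -0.0, -0.0]
force: [0.2, -3.8, -0.8]
finger_gap: -0.001
```

Request:
play_rows --steps '[[[0,0.001,0,0,0,0],[0,0.001,0,0,0,0]]]'

```text
t: 45.25
tcp_pos: [0.627, 0.0552, 0.0448]
tool_rot: [0.036, 0.999, -0.0, -0.0]
force: [-0.6, -3.1, 0.6]
finger_gap: 0.002
```

Request:
play_rows --steps '[[[0,0.001,0,0,0,0],[0,0.001,0,0,0,0]]]'

```text
t: 45.5
tcp_pos: [0.6272, 0.0572, 0.0449]
tool_rot: [0.036, 0.999, 0.0, 0.0]
force: [-0.4, -4.8, 0.3]
finger_gap: 0.002
```

Run:
```python
from h import *
np.set_printoptions(precision=4,suppress=True)
s=look('w35',hold=False); p=manip.sense()
B=[b[2] for b in bushes(s,True,.042)]; print(np.array(B))
im=cv2.cvtColor(s['img'],cv2.COLOR_RGB2BGR)[110:330,200:420]
cv2.imwrite('pics/w35c.png',cv2.resize(im,None,fx=2.7,fy=2.7,interpolation=cv2.INTER_CUBIC))
```

```text
45.5 [0.6272 0.0572 0.0449] [-0.4101 -4.8157  0.3229] gap 0.002 qd 0.012293362785035076
[[ 0.626  -0.0025]
 [ 0.6029  0.0736]
 [ 0.5845  0.0265]]
```

View pics/w35c.png

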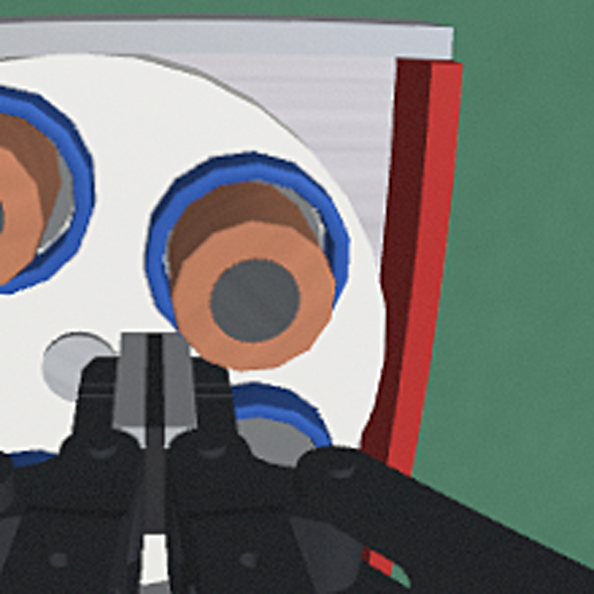

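Request:
play_rows --steps '[[[0,0.001,0,0,0,0],[0,0,0,0,0,0]]]'

```text
t: 45.8
tcp_pos: [0.6273, 0.058, 0.0449]
tool_rot: [0.036, 0.999, -0.0, -0.0]
force: [0.2, -6.1, -0.3]
finger_gap: -0.004
```

Request:
play_rows --steps '[[[0,0.001,0,0,0,0],[0,0,0,0,0,0]]]'

```text
t: 46.05
tcp_pos: [0.6273, 0.0583, 0.0449]
tool_rot: [0.036, 0.999, -0.001, -0.0]
force: [0.0, -6.9, -0.7]
finger_gap: 0.001
```

Request:
play_rows --steps '[[[0,0.001,0,0,0,0],[0,0,0,0,0,0]]]'

```text
t: 46.3
tcp_pos: [0.6274, 0.0585, 0.0449]
tool_rot: [0.036, 0.999, -0.001, -0.0]
force: [-0.8, -9.4, -0.7]
finger_gap: 0.0
```

Run:
```python
from h import *
np.set_printoptions(precision=4,suppress=True)
s=look('w36',hold=False); p=manip.sense()
B=[b[2] for b in bushes(s,True,.042)]; print(np.array(B))
im=cv2.cvtColor(s['img'],cv2.COLOR_RGB2BGR)[110:330,200:420]
cv2.imwrite('pics/w36c.png',cv2.resize(im,None,fx=2.7,fy=2.7,interpolation=cv2.INTER_CUBIC))
```

```text
46.3 [0.6274 0.0585 0.0449] [-0.7869 -9.4007 -0.6923] gap 0.0 qd 0.0030996952998490626
[[ 0.6261 -0.0018]
 [ 0.6029  0.0744]
 [ 0.5846  0.0272]]
```

View pics/w36c.png

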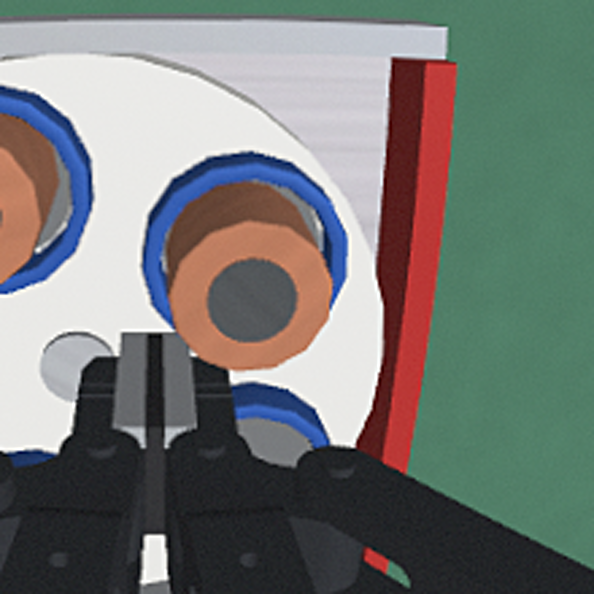

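Request:
play_rows --steps '[[[0,0.002,0,0,0,0],[0,0.002,0,0,0,0],[0,0,0,0,0,0],[0,0,0,0,0,0]]]'

```text
t: 46.85
tcp_pos: [0.6276, 0.0594, 0.0449]
tool_rot: [0.035, 0.999, -0.003, -0.0]
force: [-1.8, -19.5, 0.3]
finger_gap: -0.004
```

Run:
```python
from h import *
np.set_printoptions(precision=4,suppress=True)
s=look('w37',hold=False); p=manip.sense()
B=[b[2] for b in bushes(s,True,.042)]; print(np.array(B))
```

```text
46.85 [0.6276 0.0594 0.0449] [ -1.7842 -19.4762   0.3498] gap -0.004 qd 0.0015917390806218863
[[ 0.6262 -0.0017]
 [ 0.603   0.0744]
 [ 0.5846  0.0273]]
```

Request:
play_rows --steps '[[[0,-0.007,0,0,0,0],[0,-0.006,0,0,0,0],[0,0,0,0,0,0],[0,0,-0.03,0,0,0],[0,0,-0.05,0,0,0],[0,0,-0.05,0,0,0],[0,0,-0.02,0,0,0],[0,0,0,0,0,0],[0,0,0,0,0,0]]]'

```text
t: 48.02
tcp_pos: [0.6258, 0.0518, 0.1937]
tool_rot: [0.036, 0.999, 0.0, -0.001]
force: [0.6, -0.4, 0.5]
finger_gap: 0.001
```

Run:
```python
from h import *
np.set_printoptions(precision=4,suppress=True)
s=look('w38',hold=False)
B=[b[2] for b in bushes(s,True,.042)]; print(np.array(B))
for r in manip.pinpoint('start_top',s): print(r['score'],r['point'],at(s,r['point'],.055,True))
```

```text
48.025 [0.6258 0.0518 0.1937] [ 0.5899 -0.4092  0.5192] gap 0.001 qd 0.017493475673033707
[[ 0.667   0.0261]
 [ 0.6257 -0.0015]
 [ 0.6026  0.0742]
 [ 0.5845  0.0273]]
0.81 [488.1, 172.7] [0.6282 0.3108 0.055 ]
```

View pics/w38.png

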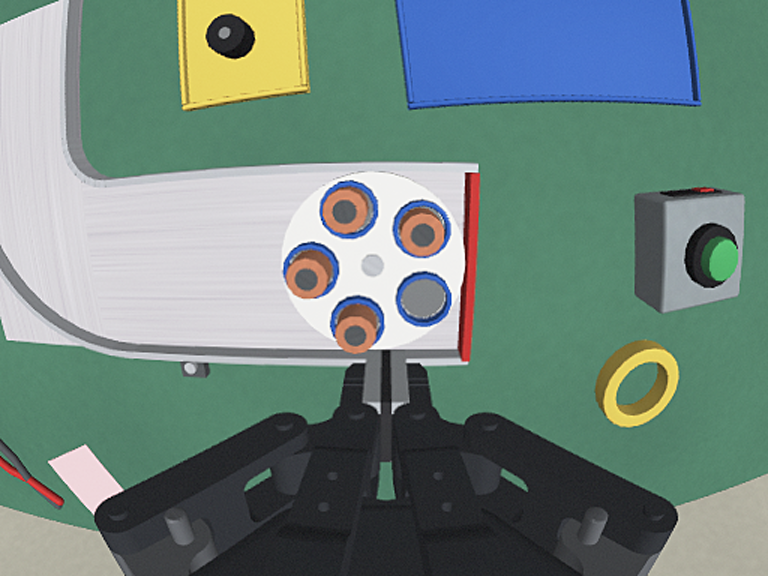

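Request:
play_rows --steps '[[[0.0095,0.0495,0,0,0,0],[0.0095,0.0495,0,0,0,0],[0.0095,0.0495,0,0,0,0],[0.0095,0.0495,0,0,0,0],[0.0095,0.0495,0,0,0,0],[0,0,0,0,0,0],[0,0,0,0,0,0],[0,0,0,0,0,0]]]'

```text
t: 49.12
tcp_pos: [0.5975, 0.3, 0.1942]
tool_rot: [0.037, 0.999, -0.0, -0.001]
force: [-0.2, 0.5, 0.0]
finger_gap: 0.0
```

Run:
```python
from h import *
np.set_printoptions(precision=4,suppress=True)
def grn(s):
    hsv=cv2.cvtColor(s['img'],cv2.COLOR_RGB2HSV)
    m=((hsv[...,0]>45)&(hsv[...,0]<75)&(hsv[...,1]>140)&(hsv[...,2]>120)).astype(np.uint8)
    n,l,st,c=cv2.connectedComponentsWithStats(m); i=1+np.argmax(st[1:,4]); return c[i],st[i]
s=look('w39',hold=False)
rays=[]
for nm,sh in(('wrist',s),('top',manip.snapshot('top')),('scene',manip.snapshot('scene'))):
    try:
        c,st=grn(sh); print(nm,c,st,[np.round(at(sh,c,z,nm=='wrist')[:2],4) for z in(.05,.055,.06,.065)])
    except Exception as e: print(nm,e)
for r in manip.pinpoint('start_top',s): print(r['score'],r['point'],at(s,r['point'],.055,True))
```

```text
49.125 [0.5975 0.3    0.1942] [-0.1711  0.4622  0.0254] gap 0.0 qd 0.007284364449236317
wrist [248.8462 231.8462] [244 231  11   2  13] [array([0.6455, 0.2862]), array([0.6431, 0.2866]), array([0.6407, 0.2869]), array([0.6382, 0.2872])]
top [162.4255 181.7447] [158 179  10   6  47] [array([0.6309, 0.2964]), array([0.6304, 0.2953]), array([0.6299, 0.2942]), array([0.6294, 0.2931])]
scene [314.7684 261.9895] [309 258  13   9  95] [array([0.6146, 0.2848]), array([0.6183, 0.2879]), array([0.6219, 0.291 ]), array([0.6256, 0.2942])]
0.98 [252.5, 215.2] [0.626  0.2915 0.055 ]
0.62 [138.1, 45.9] [0.4587 0.202  0.055 ]
```

View pics/w39.png

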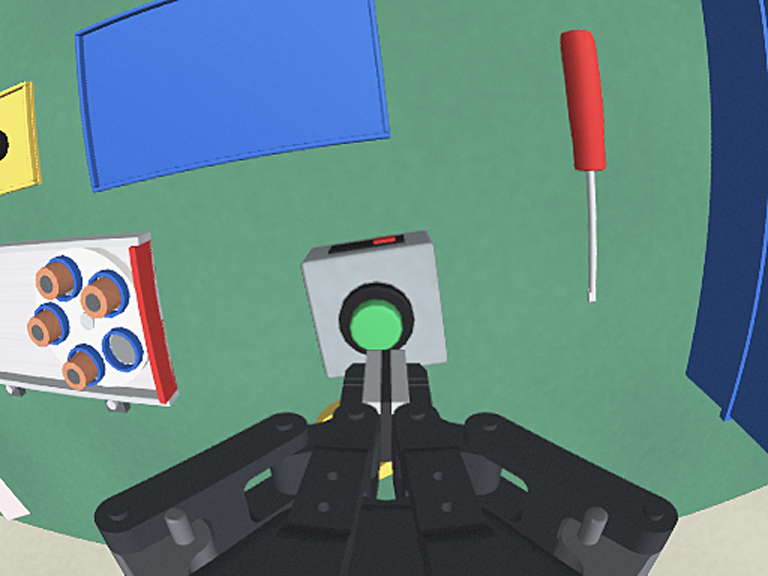

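Request:
play_rows --steps '[[[-0.03,-0.004,0.02,0,0,0],[0,0,0.04,0,0,0],[0,0,0.034,0,0,0],[0,0,0,0,0,0],[0,0,0,0,0,0]]]'

```text
t: 49.95
tcp_pos: [0.628, 0.2953, 0.1022]
tool_rot: [0.037, 0.999, 0.0, 0.001]
force: [-0.2, 0.5, 0.8]
finger_gap: -0.003
```

Run:
```python
from h import *
np.set_printoptions(precision=4,suppress=True)
s=look('w40',hold=False)
s=manip.snapshot('scene'); im=cv2.cvtColor(s['img'],cv2.COLOR_RGB2BGR)[180:320,230:400]
cv2.imwrite('pics/s40.png',cv2.resize(im,None,fx=4,fy=4,interpolation=cv2.INTER_CUBIC))
```

```text
49.95 [0.628  0.2953 0.1022] [-0.1945  0.5027  0.811 ] gap -0.003 qd 0.023004340192514943
```

View pics/w40.png

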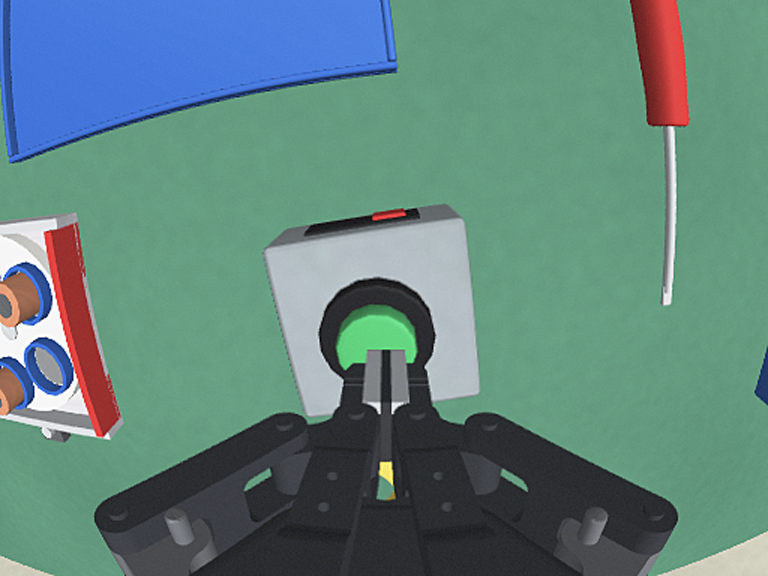

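View pics/s40.png

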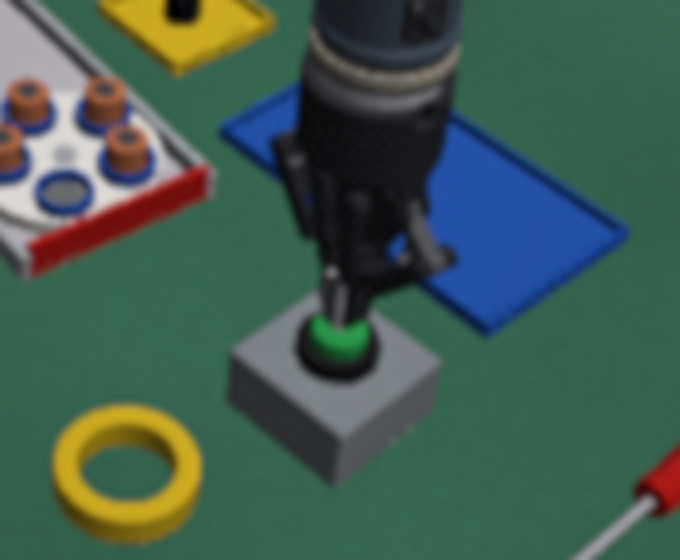

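Request:
play_rows --steps '[[[0,0,0.005,0,0,0],[0,0,0.005,0,0,0],[0,0,0,0,0,0]]]'

```text
t: 50.42
tcp_pos: [0.6273, 0.2955, 0.091]
tool_rot: [0.036, 0.999, 0.0, 0.0]
force: [0.2, -0.6, 1.5]
finger_gap: -0.001
```

Request:
play_rows --steps '[[[0,0,0.003,0,0,0],[0,0,0.003,0,0,0],[0,0,0,0,0,0]]]'

```text
t: 50.8
tcp_pos: [0.6273, 0.2955, 0.0861]
tool_rot: [0.036, 0.999, 0.0, 0.0]
force: [-1.0, -0.7, 8.3]
finger_gap: -0.003
```

Request:
play_rows --steps '[[[0,0,0.003,0,0,0],[0,0,0,0,0,0]]]'

```text
t: 51.05
tcp_pos: [0.6274, 0.2955, 0.0859]
tool_rot: [0.036, 0.999, 0.0, 0.001]
force: [-5.2, -1.9, 20.2]
finger_gap: -0.003
```

Request:
play_rows --steps '[[[0,0,0.003,0,0,0],[0,0,0,0,0,0]]]'

```text
t: 51.3
tcp_pos: [0.6275, 0.2956, 0.0856]
tool_rot: [0.036, 0.999, 0.0, 0.001]
force: [-10.0, -3.2, 30.8]
finger_gap: 0.001
```

Run:
```python
from h import *
np.set_printoptions(precision=4,suppress=True)
s=look('w41',hold=False)
im=cv2.cvtColor(s['img'],cv2.COLOR_RGB2BGR)[150:300,170:330]
cv2.imwrite('pics/w41c.png',cv2.resize(im,None,fx=4,fy=4,interpolation=cv2.INTER_CUBIC))
s=manip.snapshot('scene'); im=cv2.cvtColor(s['img'],cv2.COLOR_RGB2BGR)[220:310,270:360]
cv2.imwrite('pics/s41.png',cv2.resize(im,None,fx=6,fy=6,interpolation=cv2.INTER_CUBIC))
```

```text
51.3 [0.6275 0.2956 0.0856] [-10.0395  -3.1731  30.8214] gap 0.001 qd 0.0030455175896907357
```

View pics/w41c.png

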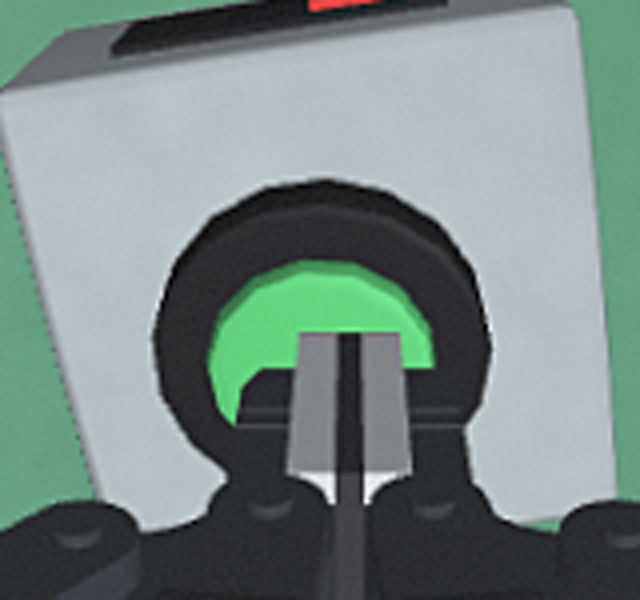

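View pics/s41.png

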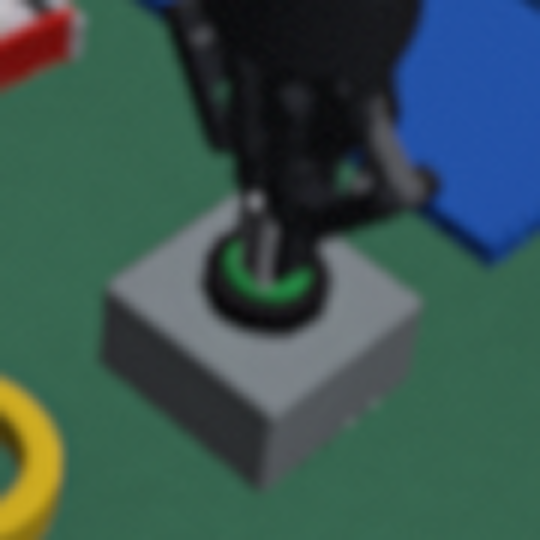

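Request:
play_rows --steps '[[[0,0,-0.012,0,0,0],[0.005,0,-0.008,0,0,0],[0,0,0,0,0,0],[0,0,0.008,0,0,0],[0,0,0.004,0,0,0],[0,0,0.004,0,0,0],[0,0,0,0,0,0]]]'

```text
t: 52.28
tcp_pos: [0.6221, 0.2958, 0.0858]
tool_rot: [0.036, 0.999, -0.0, 0.0]
force: [-4.1, -1.2, 18.7]
finger_gap: -0.001
```

Request:
play_rows --steps '[[[0,0,0.003,0,0,0],[0,0,0.002,0,0,0],[0,0,0,0,0,0]]]'

```text
t: 52.65
tcp_pos: [0.6222, 0.2959, 0.0855]
tool_rot: [0.036, 0.999, -0.0, 0.001]
force: [-11.7, -3.6, 38.2]
finger_gap: 0.0
```

Run:
```python
from h import *
np.set_printoptions(precision=4,suppress=True)
s=look('w42',hold=False)
im=cv2.cvtColor(s['img'],cv2.COLOR_RGB2BGR)[150:300,170:330]
cv2.imwrite('pics/w42c.png',cv2.resize(im,None,fx=4,fy=4,interpolation=cv2.INTER_CUBIC))
```

```text
52.65 [0.6222 0.2959 0.0855] [-11.6577  -3.6102  38.1585] gap 0.0 qd 0.006373542888829483
```

View pics/w42c.png

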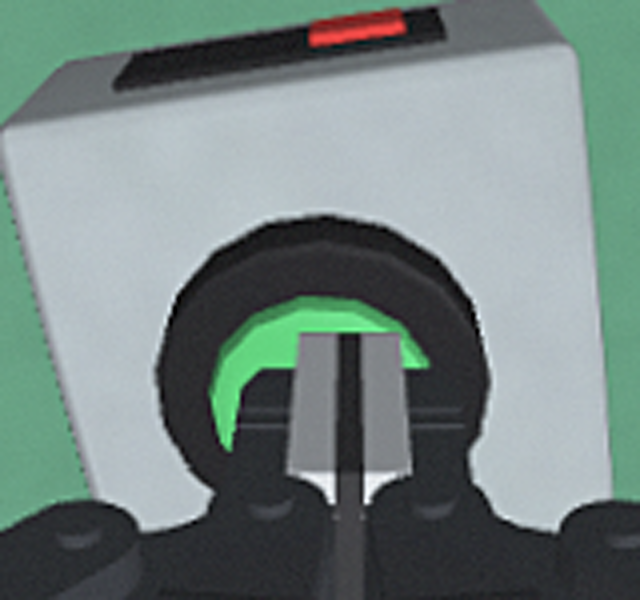

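Request:
play_rows --steps '[[[0,0,-0.01,0,0,0],[0,0,-0.04,0,0,0],[0,0,-0.05,0,0,0],[0.03,-0.02,-0.04,0,0,0],[0.03,-0.02,0,0,0,0],[0,0,0,0,0,0],[0,0,0,0,0,0],[0,0,0,0,0,0]]]'

```text
t: 53.7
tcp_pos: [0.5602, 0.2604, 0.2171]
tool_rot: [0.036, 0.999, -0.0, -0.0]
force: [0.6, -1.1, -1.0]
finger_gap: 0.002
```

Run:
```python
from h import *
np.set_printoptions(precision=4,suppress=True)
s=look('w43',hold=False)
B=[b[2] for b in bushes(s,True,.042)]; print(np.array(B))
s=manip.snapshot('top');save(s,'t43')
s=manip.snapshot('scene');save(s,'s43')
```

```text
53.7 [0.5602 0.2604 0.2171] [ 0.627  -1.0627 -1.0276] gap 0.002 qd 0.0017861096911267697
[[ 0.667   0.0254]
 [ 0.6255 -0.0022]
 [ 0.6026  0.0736]
 [ 0.5844  0.0265]]
```

View pics/w43.png

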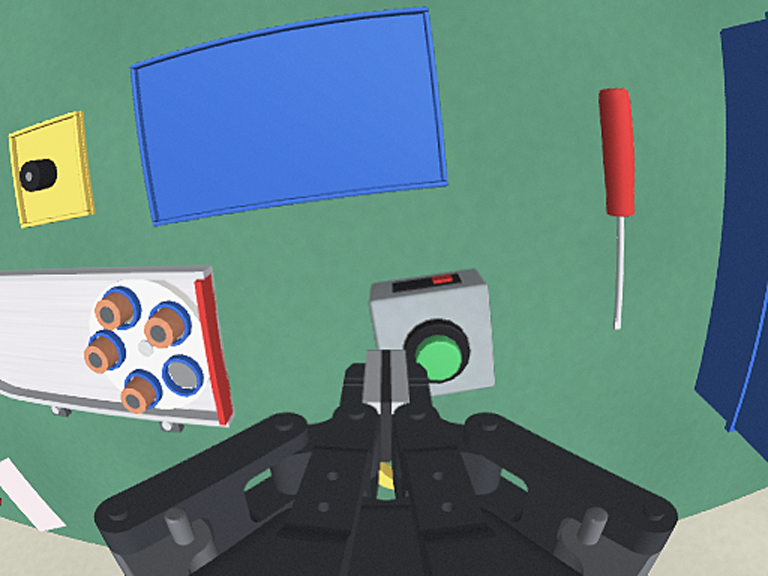

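View pics/s43.png

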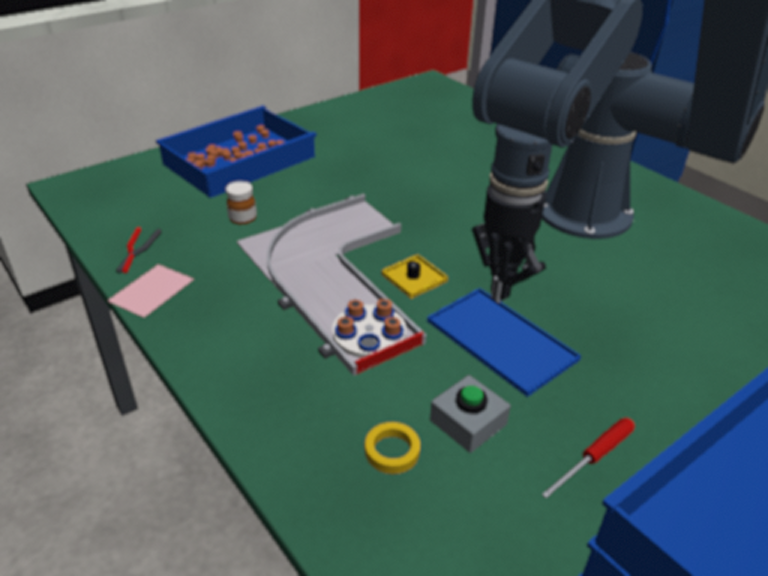

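View pics/t43.png

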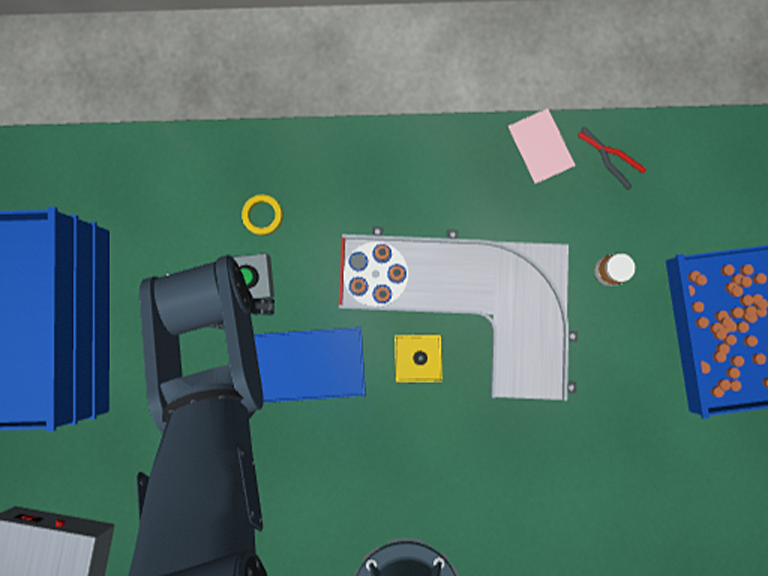

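Run:
```python
from station import manip
print(manip.sign_off())
```

```text
the job is handed in; nothing more can be done
None
```

The job is handed in, and my last pictures show it done as asked, at about 54 s of robot time.

- **Plug:** the one black plug present stands in the yellow dish.
- **Bushes:** four were present. All four are seated, one to a nest, and the tray is empty. None had been knocked aside and the grip never slipped.
- **Carrier:** I pushed it round the bend with the closed fingers, staying in the guides. At the red stop the push force rose to about 19 N and the carrier stopped moving. It had not shifted when I checked after backing off and lifting clear.
- **Button:** pressed only after the carrier was home. My first press landed about 5 mm off centre, so I released and pressed again. Both presses reached the same hard stop (30 N, then 38 N), and the last picture shows the button back up.
- **Bystanders:** the jar, tape roll and screwdriver look unmoved in the last pictures.

**Disagreements:**
- The wrist and top cameras differed by 2–3 mm. I corrected for this using the position of a bush held in the grip.
- The network's home point was about 6 mm off my fit of the fences. I relied on the contact force at the stop instead.

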